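Blank off the coolant outlet with a cam-lock plug

ROBOT

A 7-joint arm with a two-finger parallel gripper is mounted at the origin on the work surface. World frame = base frame: x ahead of the robot, y to its left, z up, the work surface at z = 0. Lengths are in m, angles in rad, forces in N, time in s.
With the tool pointing down it reaches from about 0.425 to 0.875 m from the base axis. Payload 4.7 kg.
Tool frame: the origin (TCP) lies at the very end of the fingers, on their centre line; the grasp point (between the pads) lies 19 mm behind it; z points along the fingers, x is the direction in which the jaws open and shut, and the axes are right-handed (so a half turn about z gives the same grasp; the last joint's range is limited). The gripper opens to 85 mm and grips with 20 to 120 N. Pads are 22 mm wide; open, the fingers measure 114 mm over their backs; the gripper's body (76 mm by 85 mm) begins 54 mm behind the grasp point. The pads swing forward as they close: fully open they stand 13 mm farther back than shut.
Start: joints at [1.144, 0.321, -0.07, 1.45, 0.023, 1.371, -0.057], TCP at [0.277, -0.588, 0.231] pointing down, gripper open.
Joint ranges: [-2.86, 2.86], [-0.3, 2.09], [-1.38, 1.24], [0.06, 2.45], [-1.56, 4.7], [0.09, 2.05], [-2.69, 2.69]. Speed limits (rad/s): [2.57, 2.57, 3.14, 3.14, 3.14, 3.14, 3.14].

INTERFACE

Orientations are given as [roll, pitch, yaw] about the fixed x, y, z axes, in that order (R = Rz(yaw) Ry(pitch) Rx(roll)).
In Python, from cell import robot gives the robot as it stands. The module is installed in compiled form; this text tells all that it offers.
- The arm moves only by the tool carry_out, never from a script. Its arguments are lists of equal length, an entry for each row: "slide": the shift along the tool's x, y, z in mm, a list of three; "twist": the turn about the tool's z in rad; "fingers": the opening, from 0 (shut) to 1 (fully open). In form: {"slide": [[dx, dy, dz], ...], "twist": [twist, ...], "fingers": [fingers, ...]}. A call has 1 to 5 rows; each row shifts and turns the commanded pose from where the row before left it, along the tool's axes as they then stand; what a row does not reach is not made up. A row lasts 1/8 s, in which the tool goes at most 62.5 mm and 10.7 degrees, less where a joint would pass 70% of its speed; a pose out of reach is approached as far as the arm can. A call is refused whole if a number of a shift passes 62.5 or a number of a turn 0.188, either way. A call with a gripper value outside its range is refused whole. The fingers move at their own pace and stop on an object; "newtons" is the grip in N (left out, the last holds). Time passes only in rows, so rows that do not move let the fingers close. It gives the time, the measured TCP pose, the force and the opening at its end, in the units of the state.
- robot.read_state(): the state, without advancing time (a new reading comes with each control period).
- robot.capture(name): name is "side" or "top" or "wrist"; returns a dict with "pixels" (384x512x3 uint8, red, green, blue), "z_map" (384x512 float32, m along the optical axis (not along the pixel's ray), 0 where there is no reading), "mtx" (3x3 intrinsics, pixels), "world_from_camera" (4x4, takes a point from camera to world coordinates); the wrist camera has in their place "hand_eye" (4x4, takes a point from camera to tool coordinates, whose origin is the TCP and whose axes are the tool frame's). Camera axes: x right, y down, z forward; pixel columns grow to the right and rows downward; lengths in m; the calibration is good to about 2 mm. A picture is of the moment at which its call begins: read the wrist's pose just before it.
- robot.hand_in(): hands the job in, once; it reports no verdict.
The state is a dict: "time_s": time; "qpos": joint angles; "joint_vel": joint speeds; "tau": joint torques, N m; "tool_pos": TCP position; "tool_rot": TCP orientation; "contact_force": force on the tool from outside, world axes, zero at the start; "ft_torque": the same for the moment, N m; "finger_gap": opening from 0.0 (shut) to 1.0 (fully open).
Only numpy, scipy, OpenCV 4.12 (cv2) and the standard library are available. Lean on these libraries where they do the work, as an engineer would, in place of code of your own. Each camera call takes 0.05 s, during which the arm holds its last target.

TASK

Blank off the upright coolant outlet on the bench: take the small plug with the groove round its stem, put it upright into the outlet's socket and press it down onto the sprung rubber seal, firmly but without crushing it (about 16 N), then let go and swing the two cam arms down together, as a pair, until both hang close against the socket and hold the plug down. Never swing one arm home while the other is still up, do not force the arms, and leave the other things on the bench where they are.

Things in the scene. Friction and masses are not known exactly. Their poses are not given: they have to be found in the camera images.
- coupler: the coolant outlet's foot, fixed to the bench: dark, 100 x 100 x 22 mm, round boss 32 mm high, pipe stub to +x (to 90 mm from the axis, 29 mm high). Origin at the centre of its underside, z up along the axis. On it stands the aluminium socket: outside 49 mm, round bore 37.5 mm, open at the top. The socket is screwed on higher or lower each time: rim 106 mm above the origin, give or take 14 mm; its height is not reported and must be felt or seen.
- seal (a joint): how far (m) the sprung seal in the bore is pressed: 0 = free, 27 mm below the rim. A plug merely dropped in stays near 0 and the cams then jam on it. The seal drags and stiffens: a 0.4 kg plug needs about 14 N of push to reach 0.004, 17 N for 0.005 (home), 22 N for 0.007, where it is crushed (never allowed). Let go, it springs back to about 0.004: there the cams catch the groove and draw the plug home.
- plug: the plug to fit, loose, standing upright on the bench: steel, round, 60 mm high, about 0.4 kg. Origin at the centre of its underside. Stem 35 mm in diameter up to 36 mm (foot bevelled to 28 mm over 5 mm), V-groove 8 mm wide at 18 mm; flange 43 mm in diameter from 36 to 40 mm; knurled grip 28 mm in diameter from 40 to 60 mm. Home (seal at 0.005) its origin is 32 mm below the rim: 74 mm above the foot's origin, give or take 14 mm; 4 mm then stay open under the flange.
- cam_a (a joint): angle (rad) of the arm on the coupler's +y side: 0 = closed, hanging against the socket; 1.6 to 1.9 as found, sticking out and a little up. Pivot parallel to the coupler's x, 21 mm from the axis and 3.5 mm below the rim. It stays where it is left (drag 0.1 N m), stiffer in the last 0.3 rad as the cam draws the plug down. Both can be pushed down at once from above by two open fingers astride the socket, then squeezed home.
- cam_b (a joint): the same for the arm on the -y side (mirror image). Each is a steel bar 12 mm wide, 6 to 7 mm thick, 60 mm long from the pivot; closed, its outer face is 27 mm from the axis 5 mm below the pivot, 31 mm at 15 mm, 34 mm from 20 mm below to the end. Never push an arm with over 60 N, nor bring one within 0.4 rad of closed while the other is over 1.2 rad open.
- big_plug: bystander: the larger grooved plug, 60 mm high, 62 mm flange, standing; origin at the centre of its underside
- smooth_plug: bystander: plug of the same size with a smooth stem, no groove; origin at the centre of its underside
- chuck_key: bystander: dark steel T-handled chuck key lying flat, 97 mm long, 50 mm over the handle, 20 mm high; origin under its middle
- drill_chuck: bystander: steel drill chuck standing nose up, 52 mm in diameter, 74 mm high; origin at the centre of its underside
- spanner: bystander: steel spanner, 170 mm, lying flat; origin under its middle
- cutting_oil: bystander: grey bottle, 60 mm in diameter, 150 mm high; origin at the centre of its underside
- collet: bystander: steel collet, 38 mm in diameter, 50 mm high, standing; origin at the centre of its underside
Not all that is in view belongs to the job. What is shaped like the coupler but purple is not meant.

How it is judged:
By the outcome, as a careful person would: the job done as asked, in the order asked, and still so for the second after the job is handed in, with the robot touching nothing.
It also fails if it takes over 64 s, if anything falls off the work surface, if the arm or the gripper's body presses on something with over 40 N, if the wrist force passes 120 N, or if a joint passes its speed limit or range.

## Working session

There is one attempt and no reset: what is moved stays moved. The work goes in short steps, Python scripts to look and compute and a tool call to move; the robot and the scene stay as the last step left them, time stands still between calls to the robot, and variables do not carry over. Pictures are saved under pics/ and viewed, and the job is handed in when it is done.

Besides the shell and the picture viewer there is one more tool, called after "Request:" in YAML: its name, and indented under it one key for each argument. carry_out: Moves the arm, as the interface text tells. Its arguments: {"type":"object","properties":{"slide":{"type":"array","items":{"type":"array","items":{"type":"number"}}},"twist":{"type":"array","items":{"type":"number"}},"fingers":{"type":"array","items":{"type":"number"}},"newtons":{"type":"number"}},"required":["slide","twist","fingers"]}

```bash
mkdir -p pics
cat > h.py <<'E'
import numpy as np, cv2
from cell import robot
from scipy.spatial.transform import Rotation as R
def T_tool(s):
    T=np.eye(4);T[:3,3]=s['tool_pos'];T[:3,:3]=R.from_euler('xyz',s['tool_rot']).as_matrix();return T
def cap(n,f):
    s=robot.read_state();c=robot.capture(n)
    W=c['world_from_camera'] if n!='wrist' else T_tool(s)@c['hand_eye']
    cv2.imwrite(f'pics/{f}.png',cv2.cvtColor(c['pixels'],cv2.COLOR_RGB2BGR))
    np.savez(f'{f}.npz',px=c['pixels'],z=c['z_map'],K=c['mtx'],W=W)
    return c
def ld(f):
    d=np.load(f+'.npz');z=d['z'];K=d['K'];v,u=np.mgrid[:384,:512]
    P=np.stack([(u-K[0,2])*z/K[0,0],(v-K[1,2])*z/K[1,1],z],-1)
    P=P@d['W'][:3,:3].T+d['W'][:3,3];P[z==0]=np.nan
    return d['px'],P
E
python3 - <<'E'
from h import *
for n in['side','top','wrist']:cap(n,n+'0')
print(robot.read_state())
for n in['side','top']:
    d=np.load(n+'0.npz');print(d['K'],d['W'])
a=[cv2.imread(f'pics/{n}0.png') for n in['side','top']]
for n,i in zip(['side','top'],a): cv2.imwrite(f'pics/{n}0b.png',cv2.resize(i,(800,600),interpolation=cv2.INTER_CUBIC))
E
```

```text
{'time_s': 0.15, 'qpos': array([ 1.14412557,  0.32165753, -0.07007559,  1.45143526,  0.02258945,
        1.37078766, -0.05690465]), 'joint_vel': array([-0.00120595, -0.00035721, -0.00030454, -0.00514278,  0.00040914,
        0.00094134,  0.00080889]), 'tau': array([ 2.41122075e-05, -4.94094908e+01, -3.82930292e-01, -3.14684772e+01,
        1.29632009e-02,  8.29468947e-03,  3.65195532e-06]), 'tool_pos': array([ 0.27709095, -0.58751494,  0.23045122]), 'tool_rot': array([ 3.14151231e+00,  1.49930122e-03, -1.13001580e+00]), 'contact_force': array([0.63334031, 0.2559617 , 0.71917574]), 'ft_torque': array([ 0.01958856,  0.0265106 , -0.03528449]), 'finger_gap': 1.0002433476655264}
[[419.99627412   0.         247.6478588 ]
 [  0.         419.99627412 194.44884271]
 [  0.           0.           1.        ]] [[-0.85017661 -0.40278287  0.33906591  0.18809775]
 [-0.52631985  0.66691847 -0.52745347  0.51532984]
 [-0.01368009 -0.62688573 -0.7789911   0.9034397 ]
 [ 0.          0.          0.          1.        ]]
[[378.2721058    0.         255.36350057]
 [  0.         378.2721058  193.40771553]
 [  0.           0.           1.        ]] [[ 0.00511233 -0.9947739   0.1019743   0.47549564]
 [-0.9998236  -0.00324185  0.0185     -0.04069757]
 [-0.01807274 -0.10205089 -0.994615    0.87579819]
 [ 0.          0.          0.          1.        ]]
```

View pics/side0b.png

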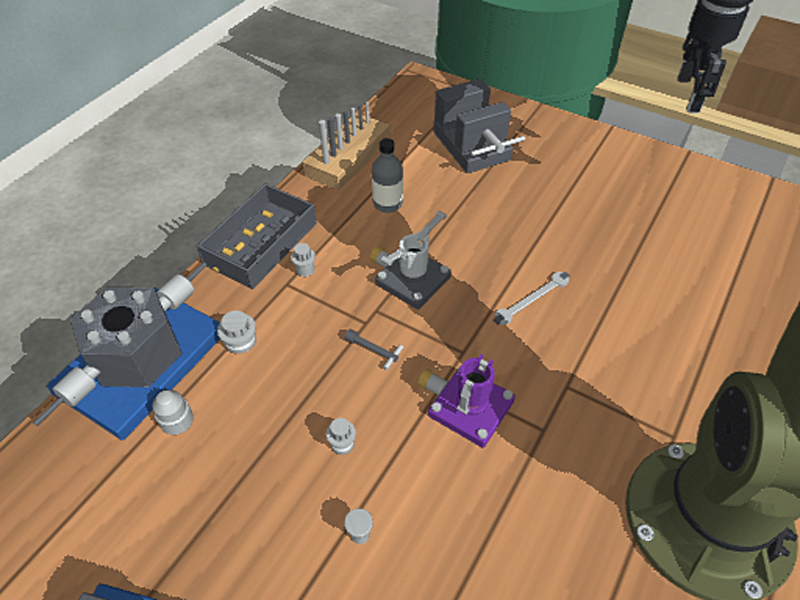

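View pics/top0b.png

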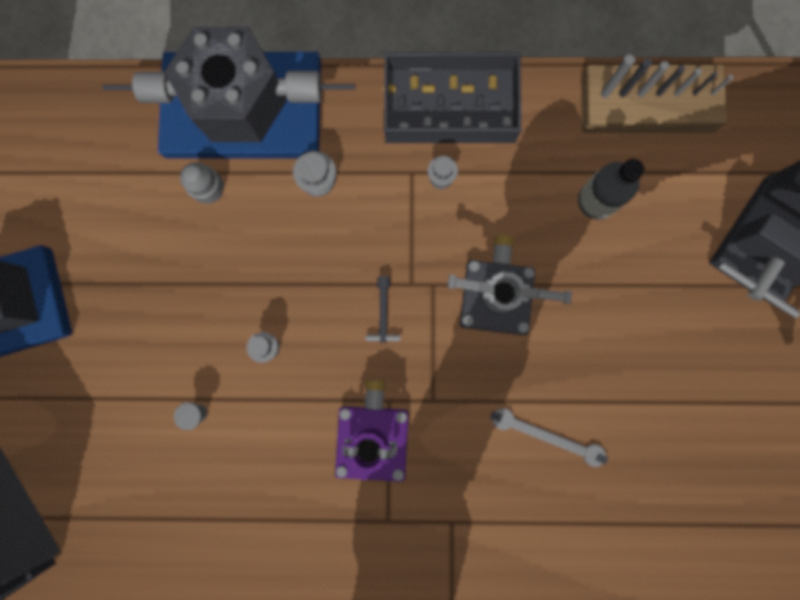

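The dark coupler sits at about (500,295) in the top view, with its arms out along ±y. The two small-plug candidates are at (442,170) and (262,347). I'll crop both, and the coupler, from the side view.

Run:
```python
from h import *
px,P=ld('side0')
im=cv2.cvtColor(px,cv2.COLOR_RGB2BGR)
def crop(u,v,w,s): return cv2.resize(im[v-w:v+w,u-w:u+w],(s,s),interpolation=cv2.INTER_CUBIC)
a=np.hstack([crop(194,165,20,380),crop(218,279,20,380)])
cv2.imwrite('pics/c1.png',a)
cv2.imwrite('pics/c2.png',cv2.resize(im[125:200,220:310],(720,600),interpolation=cv2.INTER_CUBIC))
px,P=ld('top0')
for n,(u,v) in dict(p1=(442,170),p2=(262,347),col=(188,416),big=(315,170),coup=(504,292),armL=(455,283),armR=(566,297)).items():
    u=int(u*.64);v=int(v*.64); q=P[v-1:v+2,u-1:u+2].reshape(-1,3);print(n,np.nanmedian(q,0).round(4))
def clus(x,y,zl,zh,r):
    m=(np.hypot(P[...,0]-x,P[...,1]-y)<r)&(P[...,2]>zl)&(P[...,2]<zh);return P[m]
for u,v in [(442,170),(262,347)]:
    u=int(u*.64);v=int(v*.64);p=P[v,u];q=clus(p[0],p[1],p[2]-.006,.1,.035);print(len(q),(q.min(0)+q.max(0))/2,q.max(0)-q.min(0),q.mean(0))
```

```text
p1 [ 0.7499 -0.0837  0.0589]
p2 [0.4965 0.1654 0.0592]
col [0.4011 0.2678 0.0498]
big [0.7499 0.0963 0.0603]
coup [ 0.5745 -0.1683  0.069 ]
armL [ 0.5787 -0.0984  0.119 ]
armR [ 0.5619 -0.2434  0.1072]
132 [ 0.75488555 -0.08604617  0.05834064] [0.02872165 0.02668925 0.00717996] [ 0.75429313 -0.08668193  0.05888417]
142 [0.49650814 0.16933907 0.05813348] [0.02611368 0.02801282 0.01124456] [0.49698747 0.16900098 0.05898622]
```

View pics/c1.png

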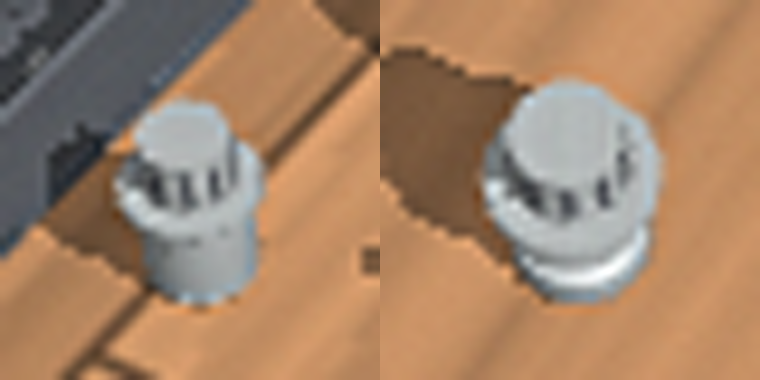

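View pics/c2.png

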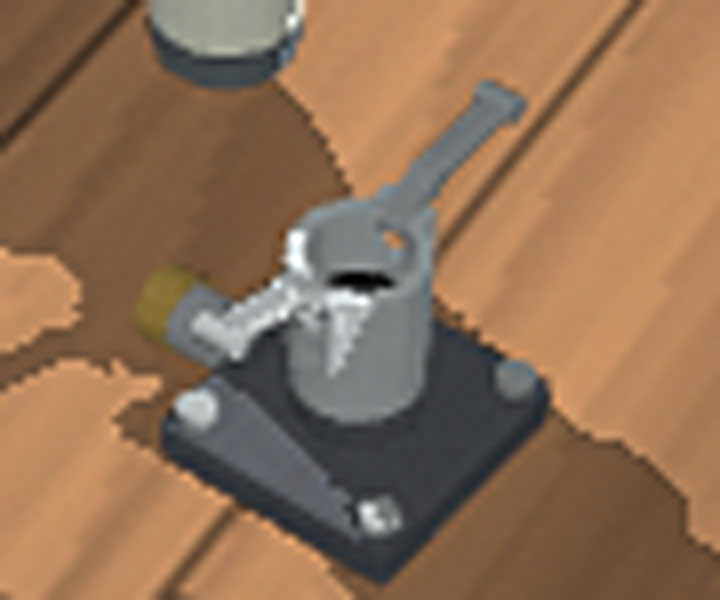

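```bash
cat >> h.py <<'E'
def go(x,y,z,yaw=None):
    s=robot.read_state();T=T_tool(s);d=T[:3,:3].T@(np.array([x,y,z])-T[:3,3])*1000
    cy=np.arctan2(T[1,0],T[0,0]);tw=0 if yaw is None else -((yaw-cy+np.pi)%(2*np.pi)-np.pi)
    print('slide mm',d.round(1),'twist',round(tw,3),'cur',s['tool_pos'].round(4),s['tool_rot'].round(3),'F',s['contact_force'].round(2),'gap',round(s['finger_gap'],3),'t',s['time_s'])
E
python3 - <<'E'
from h import *
print(robot.capture('wrist')['hand_eye'].round(3))
px,P=ld('top0')
# coupler plate fit: z 0.015..0.03
m=(np.hypot(P[...,0]-.565,P[...,1]+.171)<.085)&(P[...,2]>.017)&(P[...,2]<.026)
q=P[m][:,:2].astype(np.float32);r=cv2.minAreaRect(q*1000);print(len(q),r)
m=(np.hypot(P[...,0]-.57,P[...,1]+.171)<.04)&(P[...,2]>.085)
q=P[m];print(len(q),np.percentile(q[:,2],[10,50,90,97]),q.mean(0))
go(.5,-.25,.33,-.115)
E
```

```text
[[ 1.     0.    -0.001  0.   ]
 [ 0.     0.966  0.26  -0.068]
 [ 0.001 -0.26   0.966 -0.142]
 [ 0.     0.     0.     1.   ]]
1252 ((585.9944458007812, -169.53846740722656), (99.9400634765625, 128.49185180664062), 83.15787506103516)
342 [0.09289969 0.09605435 0.1046182  0.10714049] [ 0.57127541 -0.17062564  0.097242  ]
slide mm [-210.3 -345.6  -99.1] twist -1.015 cur [ 0.2772 -0.5876  0.2306] [ 3.142e+00  1.000e-03 -1.130e+00] F [-0.08 -0.54  1.04] gap 1.005 t 0.2
```

View pics/wrist0.png

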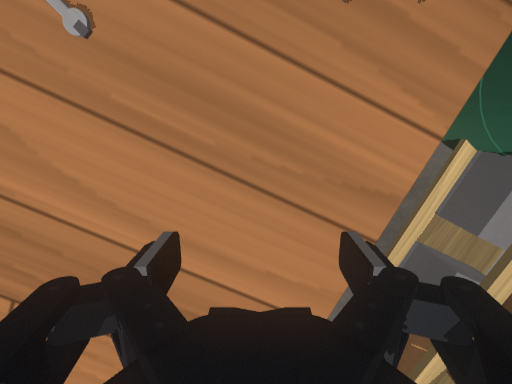

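Run:
```python
from h import *
go(.572,-.135,.33,-.12)
```

```text
slide mm [-283.6 -459.7  -99.1] twist -1.01 cur [ 0.2772 -0.5876  0.2306] [ 3.142e+00  1.000e-03 -1.130e+00] F [-0.08 -0.54  1.04] gap 1.005 t 0.2
```

Request:
carry_out:
  slide:
    - [-28, -46, -20]
    - [-28, -46, -20]
    - [-28, -46, -20]
    - [-28, -46, -20]
    - [-28, -46, -20]
  twist: [0, 0, 0, 0, 0]
  fingers: [1, 1, 1, 1, 1]

```text
time_s: 0.82
tool_pos: [0.4263, -0.3615, 0.3319]
tool_rot: [3.142, -0.0, -1.13]
contact_force: [0.5, 0.1, -0.3]
finger_gap: 1.001
```

Request:
carry_out:
  slide:
    - [-28, -46, 0]
    - [-28, -46, 0]
    - [-28, -46, 0]
    - [-28, -46, 0]
    - [-28, -46, 0]
  twist: [0, 0, 0, 0, 0]
  fingers: [1, 1, 1, 1, 1]

```text
time_s: 1.45
tool_pos: [0.5745, -0.137, 0.3313]
tool_rot: [3.142, -0.0, -1.13]
contact_force: [0.6, -0.2, -0.7]
finger_gap: 1.001
```

Request:
carry_out:
  slide:
    - [0, 0, 0]
    - [0, 0, 0]
    - [0, 0, 0]
    - [0, 0, 0]
    - [0, 0, 0]
  twist: [-0.18, -0.18, -0.18, -0.18, -0.18]
  fingers: [1, 1, 1, 1, 1]

```text
time_s: 2.08
tool_pos: [0.5737, -0.1384, 0.3311]
tool_rot: [3.141, 0.0, -0.224]
contact_force: [-0.2, -0.2, 0.3]
finger_gap: 1.001
```

Run:
```python
from h import *
go(.572,-.135,.33,-.12)
```

```text
slide mm [-2.4 -2.9  1.1] twist -0.104 cur [ 0.5737 -0.1384  0.3311] [ 3.141  0.    -0.224] F [-0.23 -0.16  0.31] gap 1.001 t 2.075
```

Request:
carry_out:
  slide:
    - [0, 0, 0]
    - [0, 0, 0]
  twist: [-0.104, 0]
  fingers: [1, 1]

```text
time_s: 2.33
tool_pos: [0.5738, -0.1384, 0.3311]
tool_rot: [-3.142, 0.0, -0.127]
contact_force: [-0.5, 0.5, 0.4]
finger_gap: 0.996
```

Run:
```python
from h import *
cap('wrist','w1');cap('top','top1');cap('side','side1')
i=cv2.imread('pics/w1.png');cv2.imwrite('pics/w1b.png',cv2.resize(i,(800,600),interpolation=cv2.INTER_CUBIC))
px,P=ld('w1')
m=(np.hypot(P[...,0]-.565,P[...,1]+.171)<.085)&(P[...,2]>.017)&(P[...,2]<.026)
q=P[m][:,:2].astype(np.float32);print(len(q),cv2.minAreaRect(q*1000), np.median(P[m][:,2]))
m=(np.hypot(P[...,0]-.57,P[...,1]+.171)<.04)&(P[...,2]>.085)
q=P[m];print(len(q),np.percentile(q[:,2],[5,10,30,50,70,90,97]),q.mean(0))
print(np.histogram(q[:,2],20))
```

```text
1957 ((586.6461181640625, -168.14755249023438), (100.23656463623047, 126.35458374023438), 83.16094207763672) 0.021513772062616787
666 [0.0885108  0.09322439 0.09555887 0.09641342 0.09837008 0.10424282
 0.10631562] [ 0.57298015 -0.17056987  0.09736167]
(array([ 10,  11,  15,   5,   8,  11,  14,  39, 167, 121,  70,  39,  20,
        24,  21,  35,  29,  12,   9,   6]), array([0.0850513 , 0.08627484, 0.08749838, 0.08872192, 0.08994546,
       0.09116899, 0.09239253, 0.09361607, 0.09483961, 0.09606315,
       0.09728669, 0.09851023, 0.09973376, 0.1009573 , 0.10218084,
       0.10340438, 0.10462792, 0.10585146, 0.10707499, 0.10829853,
       0.10952207]))
```

View pics/w1b.png

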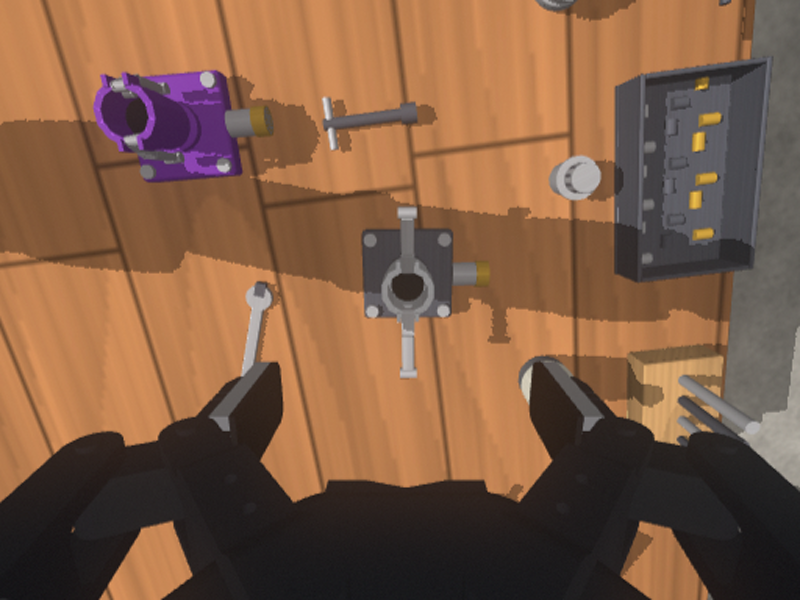

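Run:
```python
from h import *
from scipy.optimize import minimize
for f in['w1','top1','top0','side1']:
    px,P=ld(f)
    m=(np.hypot(P[...,0]-.573,P[...,1]+.168)<.035)&(P[...,2]>.0935)&(P[...,2]<.099)
    q=P[m]
    # remove arm pts: |x'|<8 & |y'|>23
    c,s=np.cos(-.119),np.sin(-.119)
    def cost(p):
        d=q[:,:2]-p; X=c*d[:,0]+s*d[:,1];r=np.hypot(d[:,0],d[:,1])
        v=np.maximum(.0188-r,0)+np.maximum(r-.0245,0)
        return np.sum(np.where((abs(X)<.008),0,np.minimum(v,.006)))
    best=min((cost(np.array([x,y])),x,y) for x in np.arange(.562,.584,.0005) for y in np.arange(-.18,-.158,.0005))
    p=np.array(best[1:]); d=q[:,:2]-p;r=np.hypot(d[:,0],d[:,1]);X=c*d[:,0]+s*d[:,1]
    k=(abs(X)>.01)&(r>.0195)&(r<.024)
    print(f,len(q),best,'rim z',np.median(q[k,2]),k.sum())
    # arms
    A=P[(np.hypot(P[...,0]-p[0],P[...,1]-p[1])<.085)&(P[...,2]>.08)&(P[...,2]<.135)]
    d=A[:,:2]-p;X=c*d[:,0]+s*d[:,1];Y=-s*d[:,0]+c*d[:,1]
    for sg in(1,-1):
        k=(abs(X)<.01)&(sg*Y>.03)
        if k.sum()>8:
            a=np.polyfit(sg*Y[k],A[k,2],1);print('arm',sg,a.round(3),'X',X[k].mean().round(4),'ext',(sg*Y[k]).max().round(3),'z tip',A[k,2].max().round(4))
for f in['top1','w1']:
    px,P=ld(f)
    m=(np.hypot(P[...,0]-.4967,P[...,1]-.169)<.03)&(P[...,2]>.055)
    q=P[m]
    if len(q):print(f,len(q),(q.min(0)+q.max(0))/2,q.mean(0),cv2.minEnclosingCircle((q[:,:2]*1000).astype(np.float32)))
```

```text
w1 419 (np.float64(0.08074256324711872), np.float64(0.5734999999999988), np.float64(-0.16749999999999998)) rim z 0.0958007179555719 186
arm 1 [0.34  0.096] X -0.0002 ext 0.08 z tip 0.1243
arm -1 [0.09  0.101] X -0.0004 ext 0.081 z tip 0.1099
top1 101 (np.float64(0.018301423197176495), np.float64(0.571499999999999), np.float64(-0.16649999999999998)) rim z 0.0957370058421731 46
arm 1 [0.308 0.098] X 0.0003 ext 0.078 z tip 0.1239
arm -1 [-0.031  0.107] X -0.0007 ext 0.069 z tip 0.1086
top0 202 (np.float64(0.03638700990444028), np.float64(0.571499999999999), np.float64(-0.16749999999999998)) rim z 0.0951888091719374 93
arm 1 [0.305 0.098] X 0.0003 ext 0.079 z tip 0.1232
arm -1 [0.088 0.101] X -0.0 ext 0.083 z tip 0.1111
side1 106 (np.float64(0.039949026500810066), np.float64(0.5704999999999991), np.float64(-0.16549999999999998)) rim z 0.0958611734020896 44
arm 1 [0.384 0.092] X -0.0013 ext 0.08 z tip 0.1249
arm -1 [0.118 0.099] X -0.0014 ext 0.083 z tip 0.1132
top1 138 [0.49649089 0.16916165 0.05953724] [0.49719996 0.16917649 0.05923227] ((497.44219970703125, 169.53515625), 14.3761568069458)
```

Run:
```python
from h import *
go(.4985,.195,.29,-.12)
```

```text
slide mm [-117.1 -321.1   41.2] twist -0.008 cur [ 0.5738 -0.1384  0.3312] [ 3.142  0.    -0.128] F [0.11 0.06 0.13] gap 0.999 t 2.475
```

Request:
carry_out:
  slide:
    - [-20, -53.5, 0]
    - [-20, -53.5, 0]
    - [-20, -53.5, 0]
    - [-20, -53.5, 0]
    - [-19, -53.5, 20]
  twist: [0, 0, 0, 0, 0]
  fingers: [1, 1, 1, 1, 1]

```text
time_s: 3.1
tool_pos: [0.5095, 0.1415, 0.3127]
tool_rot: [-3.141, -0.004, -0.127]
contact_force: [0.2, 0.6, -0.8]
finger_gap: 0.998
```

Request:
carry_out:
  slide:
    - [-18.5, -53.5, 21]
    - [0, 0, 0]
    - [0, 0, 0]
  twist: [0, 0, 0]
  fingers: [1, 1, 1]

```text
time_s: 3.48
tool_pos: [0.4979, 0.1943, 0.2904]
tool_rot: [3.141, -0.0, -0.127]
contact_force: [-0.1, -0.7, 0.2]
finger_gap: 1.002
```

Run:
```python
from h import *
cap('wrist','w2')
i=cv2.imread('pics/w2.png');cv2.imwrite('pics/w2b.png',cv2.resize(i,(800,600),interpolation=cv2.INTER_CUBIC))
px,P=ld('w2')
m=(np.hypot(P[...,0]-.4967,P[...,1]-.169)<.03)&(P[...,2]>.055)
q=P[m]
print(len(q),(q.min(0)+q.max(0))/2,np.median(q,0),cv2.minEnclosingCircle((q[:,:2]*1000).astype(np.float32)))
go(.4975,.170,.15,-.12)
```

```text
294 [0.49864571 0.17124858 0.05854654] [0.4987994  0.17151067 0.05963927] ((498.4759216308594, 171.2153778076172), 14.08385944366455)
slide mm [  2.1  23.3 140.5] twist -0.008 cur [0.4983 0.1935 0.2905] [ 3.141e+00 -1.000e-03 -1.280e-01] F [ 0.2  -1.15 -1.51] gap 0.999 t 3.525
```

View pics/w2b.png

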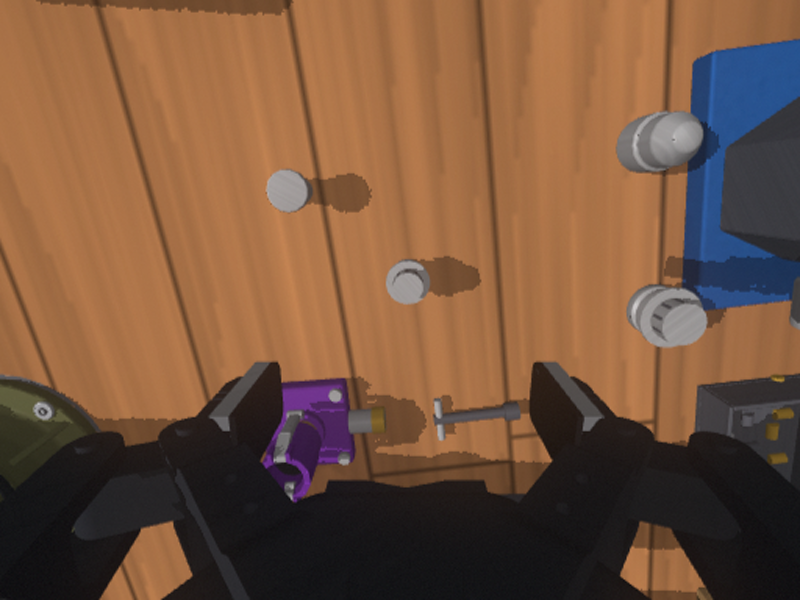

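Request:
carry_out:
  slide:
    - [2.5, 22.5, 40]
    - [0, 0, 60]
    - [0, 0, 60]
    - [0, 0, 50]
    - [0, 0, 0]
  twist: [-0.008, 0, 0, 0, 0]
  fingers: [1, 1, 1, 1, 1]

```text
time_s: 4.15
tool_pos: [0.4951, 0.1694, 0.0772]
tool_rot: [3.139, 0.007, -0.121]
contact_force: [0.6, -0.0, 0.5]
finger_gap: 0.999
```

Run:
```python
from h import *
cap('wrist','w3')
i=cv2.imread('pics/w3.png');cv2.imwrite('pics/w3b.png',cv2.resize(i,(800,600),interpolation=cv2.INTER_CUBIC))
px,P=ld('w3')
m=(np.hypot(P[...,0]-.4967,P[...,1]-.169)<.03)&(P[...,2]>.055)&(P[...,2]<.066)
q=P[m]
print(len(q),(q.min(0)+q.max(0))/2,np.median(q,0),cv2.minEnclosingCircle((q[:,:2]*1000).astype(np.float32)))
go(.498,.1705,.043,-.119)
```

```text
1460 [0.49855158 0.17129715 0.0581819 ] [0.49864153 0.17192632 0.05955896] ((498.56719970703125, 171.28012084960938), 14.568682670593262)
slide mm [ 0.8  0.  37. ] twist -0.002 cur [0.4973 0.1707 0.08  ] [ 3.141e+00  2.000e-03 -1.210e-01] F [0.83 0.06 0.16] gap 1.0 t 4.2
```

View pics/w3b.png

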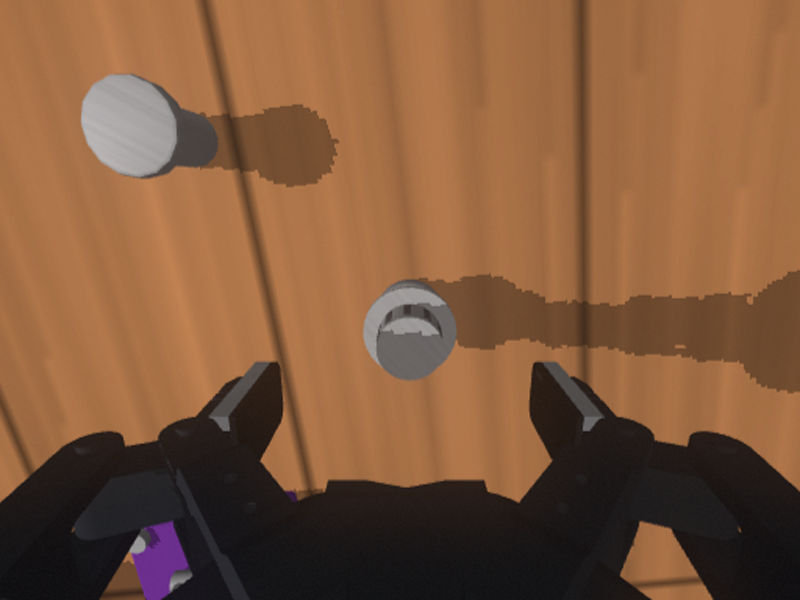

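Request:
carry_out:
  slide:
    - [1, 0, 18]
    - [0, 0, 18]
    - [0, 0, 0]
    - [0, 0, 0]
  twist: [0, 0, 0, 0]
  fingers: [1, 1, 1, 0.6]
  newtons: 70

```text
time_s: 4.7
tool_pos: [0.4985, 0.1723, 0.0446]
tool_rot: [-3.141, -0.0, -0.118]
contact_force: [-0.1, -0.4, 1.1]
finger_gap: 0.818
```

Request:
carry_out:
  slide:
    - [0, 0, 0]
    - [0, 0, 0]
    - [0, 0, 0]
    - [0, 0, 0]
    - [0, 0, 0]
  twist: [0, 0, 0, 0, 0]
  fingers: [0, 0, 0, 0, 0]

```text
time_s: 5.32
tool_pos: [0.4984, 0.1723, 0.0449]
tool_rot: [3.142, -0.0, -0.118]
contact_force: [-2.1, -0.2, 5.6]
finger_gap: 0.294
```

Run:
```python
from h import *
cap('wrist','w4');cap('side','s4')
i=cv2.imread('pics/w4.png');cv2.imwrite('pics/w4b.png',cv2.resize(i,(800,600),interpolation=cv2.INTER_CUBIC))
go(.498,.1705,.25,-.119)
```

```text
slide mm [-1.00e-01  1.90e+00 -2.05e+02] twist 0.001 cur [0.4984 0.1724 0.045 ] [ 3.142 -0.    -0.118] F [-1.41 -0.77  6.23] gap 0.297 t 5.425
```

View pics/w4b.png

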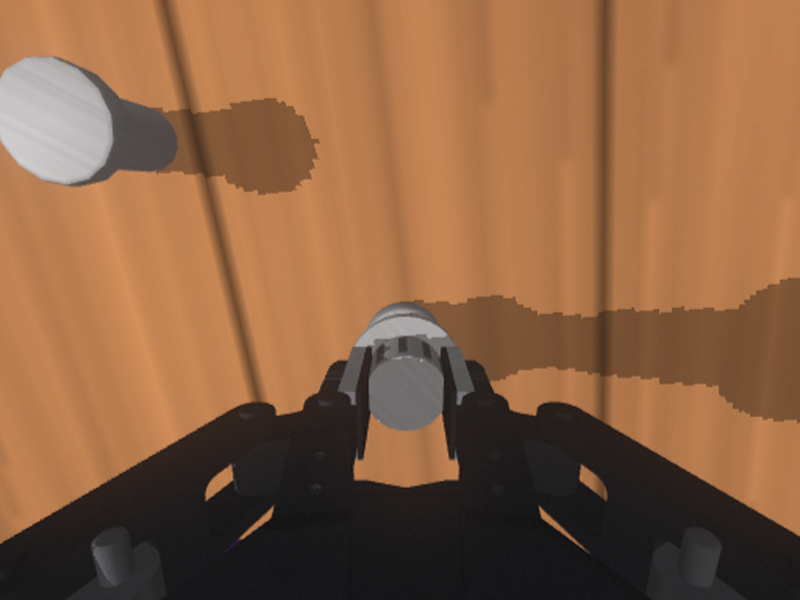

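Request:
carry_out:
  slide:
    - [0, 0, -20]
    - [0, 0, -50]
    - [0, 0, -60]
    - [0, 0, -50]
    - [0, 0, 0]
  twist: [0, 0, 0, 0, 0]
  fingers: [0, 0, 0, 0, 0]

```text
time_s: 6.05
tool_pos: [0.5006, 0.1733, 0.2293]
tool_rot: [-3.139, -0.009, -0.118]
contact_force: [-0.2, -0.0, -3.7]
finger_gap: 0.297
```

Run:
```python
from h import *
cap('wrist','w5')
i=cv2.imread('pics/w5.png');cv2.imwrite('pics/w5b.png',i[180:330,150:360].repeat(3,0).repeat(3,1))
px,P=ld('w5')
go(.573,-.166,.225,-.119)
```

```text
slide mm [113.3 327.4   1.6] twist 0.001 cur [0.499  0.1724 0.2263] [-3.141 -0.004 -0.118] F [ 0.21 -0.65 -3.96] gap 0.294 t 6.1
```

View pics/w5b.png

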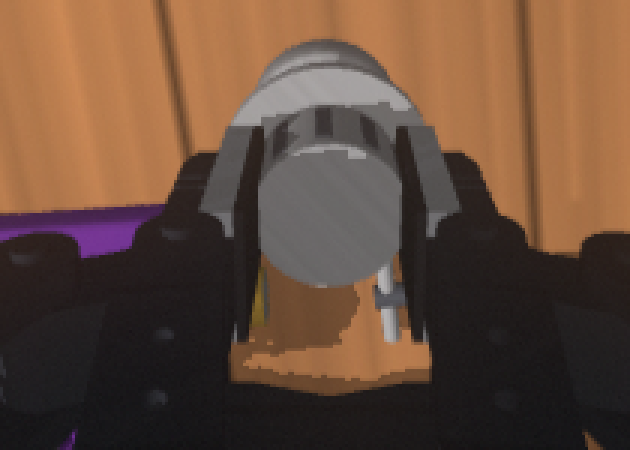

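Plug is held upright, its weight showing as -3.9 N. Carrying it over the socket.

Request:
carry_out:
  slide:
    - [18, 53, 0]
    - [18, 53, 0]
    - [18, 53, 0]
    - [18, 53, 0]
    - [18, 53, 0]
  twist: [0, 0, 0, 0, 0]
  fingers: [0, 0, 0, 0, 0]

```text
time_s: 6.72
tool_pos: [0.5551, -0.1033, 0.222]
tool_rot: [-3.141, 0.004, -0.118]
contact_force: [0.9, 0.6, -3.4]
finger_gap: 0.297
```

Request:
carry_out:
  slide:
    - [18, 53, 0]
    - [6, 9, 0]
    - [0, 0, 25]
    - [0, 0, 0]
  twist: [0, 0, 0, 0]
  fingers: [0, 0, 0, 0]

```text
time_s: 7.22
tool_pos: [0.5704, -0.1649, 0.1954]
tool_rot: [-3.139, 0.008, -0.117]
contact_force: [0.9, 0.8, -2.9]
finger_gap: 0.298
```

Run:
```python
from h import *
go(.573,-.166,.16,-.119)
for n in['side','top','wrist']:cap(n,n+'6')
i=cv2.imread('pics/side6.png');a=cv2.resize(i[100:220,200:320],(600,600),interpolation=cv2.INTER_CUBIC);cv2.imwrite('pics/s6b.png',a)
i=cv2.imread('pics/wrist6.png');cv2.imwrite('pics/w6b.png',cv2.resize(i,(800,600)))
```

```text
slide mm [ 3.   0.9 35.4] twist 0.002 cur [ 0.5704 -0.1649  0.1954] [-3.139  0.008 -0.117] F [ 0.87  0.75 -2.89] gap 0.298 t 7.225
```

View pics/s6b.png

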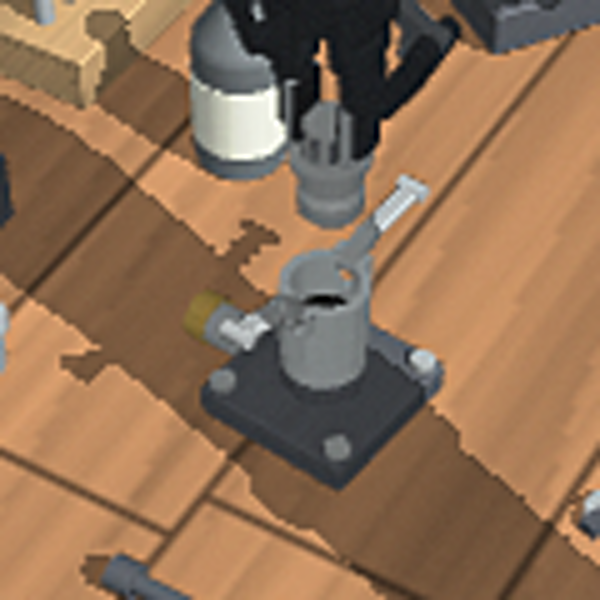

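View pics/w6b.png

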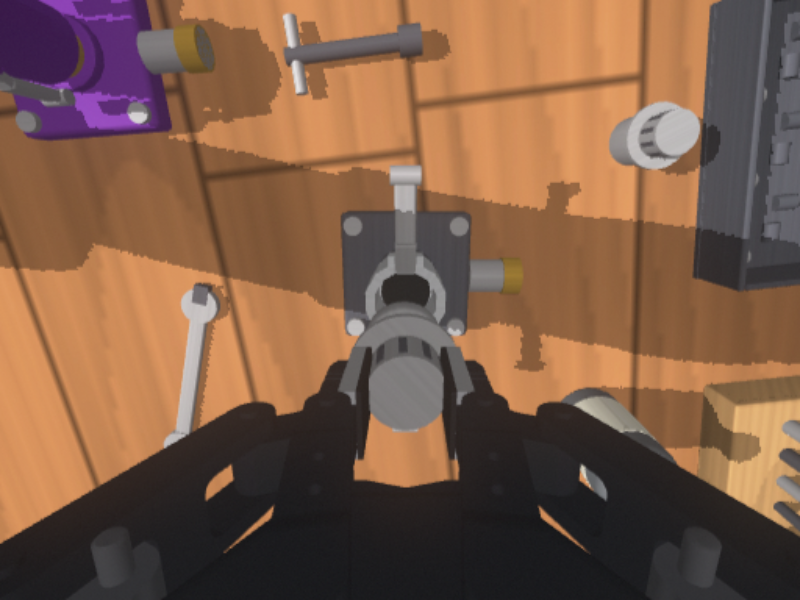

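Request:
carry_out:
  slide:
    - [0, 0, 22]
    - [0, 0, 20]
    - [0, 0, 0]
    - [0, 0, 0]
  twist: [0, 0, 0, 0]
  fingers: [0, 0, 0, 0]

```text
time_s: 7.88
tool_pos: [0.5734, -0.1661, 0.1579]
tool_rot: [3.141, -0.001, -0.118]
contact_force: [-0.2, 0.1, -3.4]
finger_gap: 0.293
```

Run:
```python
from h import *
for n in['side','wrist']:cap(n,n+'7')
go(.573,-.166,.147,-.119)
i=cv2.imread('pics/side7.png');a=cv2.resize(i[120:190,225:295],(600,600),interpolation=cv2.INTER_CUBIC);cv2.imwrite('pics/s7b.png',a)
i=cv2.imread('pics/wrist7.png');cv2.imwrite('pics/w7b.png',cv2.resize(i[110:290,150:360],(700,600),interpolation=cv2.INTER_CUBIC))
```

```text
slide mm [-0.7 -0.1 11.4] twist 0.001 cur [ 0.5737 -0.1662  0.1584] [ 3.141e+00 -2.000e-03 -1.180e-01] F [-0.14 -0.67 -2.87] gap 0.295 t 7.975
```

View pics/s7b.png

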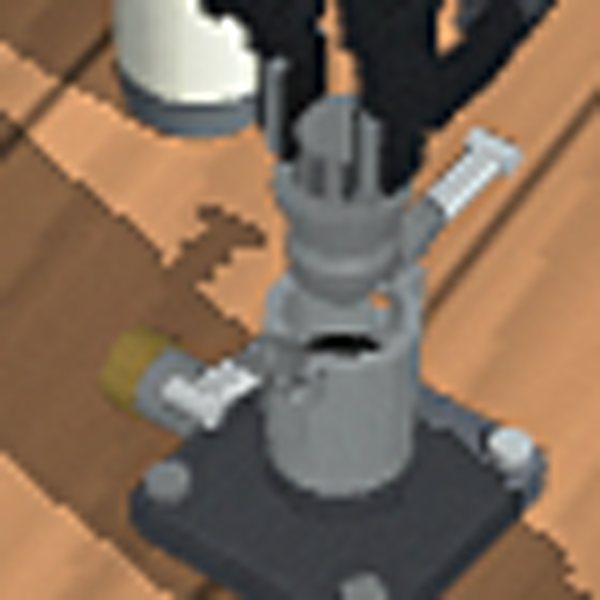

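View pics/w7b.png

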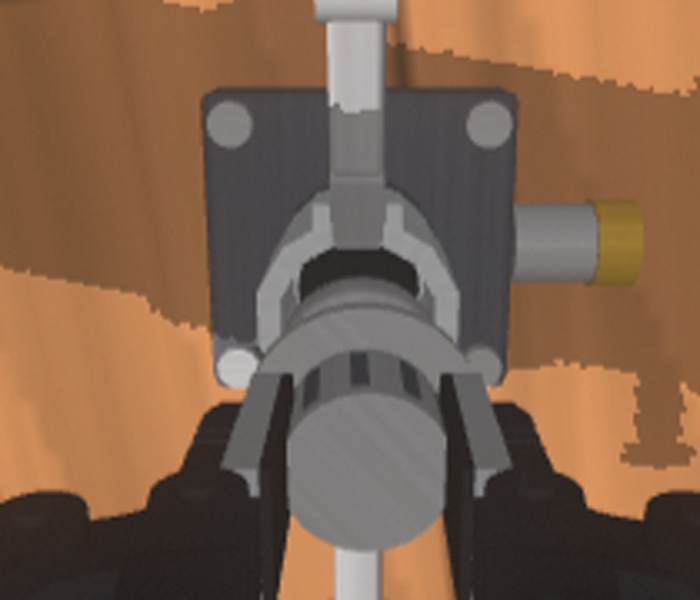

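Request:
carry_out:
  slide:
    - [-1.1, 0.3, 8]
    - [0, 0, 8]
    - [0, 0, 6]
    - [0, 0, 0]
  twist: [0, 0, 0, 0]
  fingers: [0, 0, 0, 0]

```text
time_s: 8.48
tool_pos: [0.5717, -0.1659, 0.1345]
tool_rot: [-3.141, 0.001, -0.118]
contact_force: [0.8, 0.4, -3.2]
finger_gap: 0.296
```

Run:
```python
from h import *
for n in['side','wrist']:cap(n,n+'8')
go(.5725,-.1665,.147,-.119)
print(np.load('wrist8.npz')['K'])
i=cv2.imread('pics/side8.png');a=cv2.resize(i[130:190,230:290],(600,600),interpolation=cv2.INTER_CUBIC);cv2.imwrite('pics/s8b.png',a)
i=cv2.imread('pics/wrist8.png');cv2.imwrite('pics/w8b.png',cv2.resize(i[110:290,150:360],(700,600),interpolation=cv2.INTER_CUBIC))
```

```text
slide mm [  0.7   0.3 -11.7] twist 0.001 cur [ 0.5719 -0.1662  0.1353] [-3.142  0.    -0.118] F [ 0.07  0.17 -3.99] gap 0.292 t 8.575
[[265.16086929   0.         259.52944307]
 [  0.         265.16086929 191.25808396]
 [  0.           0.           1.        ]]
```

View pics/s8b.png

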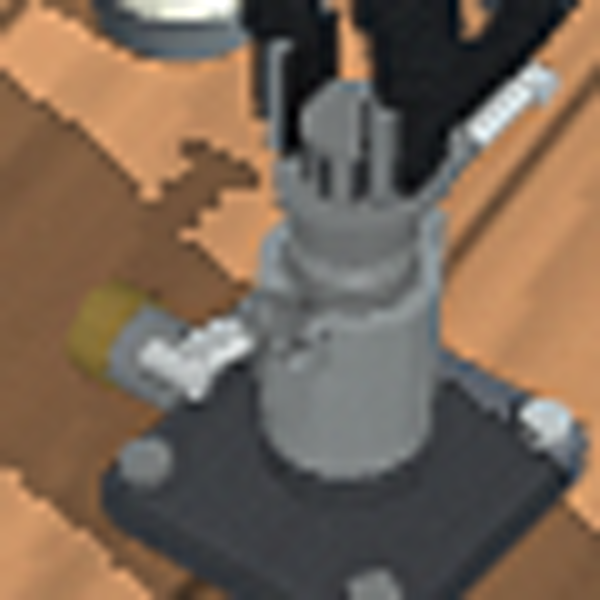

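View pics/w8b.png

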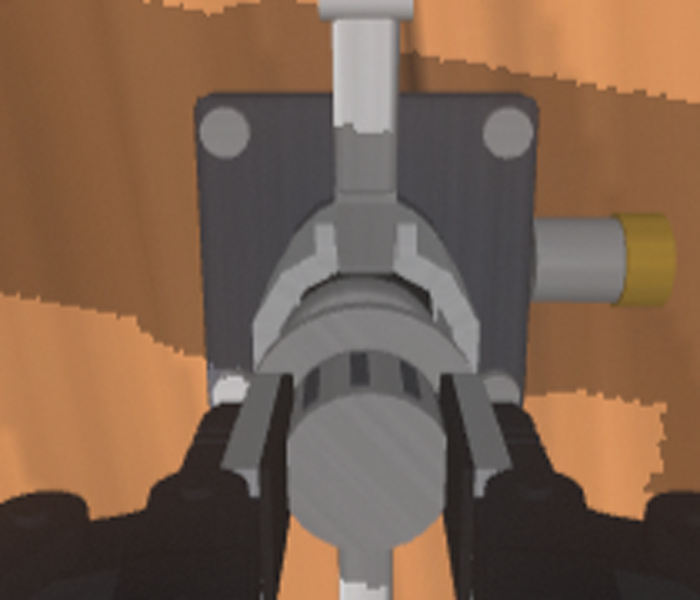

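Request:
carry_out:
  slide:
    - [0.2, 0, 5]
    - [0, 0, 5]
    - [0, 0, 5]
    - [0, 0, 0]
  twist: [0, 0, 0, 0]
  fingers: [0, 0, 0, 0]

```text
time_s: 9.07
tool_pos: [0.5719, -0.1661, 0.1197]
tool_rot: [-3.141, 0.001, -0.118]
contact_force: [-0.0, -0.7, -3.4]
finger_gap: 0.295
```

Request:
carry_out:
  slide:
    - [0, 0, 3]
    - [0, 0, 2]
    - [0, 0, 0]
    - [0, 0, 0]
  twist: [0, 0, 0, 0]
  fingers: [0, 0, 0, 0]

```text
time_s: 9.57
tool_pos: [0.572, -0.1663, 0.1153]
tool_rot: [3.142, 0.0, -0.118]
contact_force: [-0.6, 0.5, -4.4]
finger_gap: 0.296
```

Request:
carry_out:
  slide:
    - [0, 0, 1.5]
    - [0, 0, 1]
    - [0, 0, 0]
    - [0, 0, 0]
  twist: [0, 0, 0, 0]
  fingers: [0, 0, 0, 0]

```text
time_s: 10.07
tool_pos: [0.5722, -0.1664, 0.1135]
tool_rot: [3.141, -0.001, -0.118]
contact_force: [-2.8, 0.5, 4.3]
finger_gap: 0.295
```

Request:
carry_out:
  slide:
    - [0, 0, 1]
    - [0, 0, 0.5]
    - [0, 0, 0]
    - [0, 0, 0]
  twist: [0, 0, 0, 0]
  fingers: [0, 0, 0, 0]

```text
time_s: 10.58
tool_pos: [0.5723, -0.1664, 0.1123]
tool_rot: [3.141, -0.001, -0.118]
contact_force: [-3.7, 1.4, 7.7]
finger_gap: 0.294
```

Request:
carry_out:
  slide:
    - [0, 0, 1]
    - [0, 0, 0.5]
    - [0, 0, 0]
    - [0, 0, 0]
  twist: [0, 0, 0, 0]
  fingers: [0, 0, 0, 0]

```text
time_s: 11.08
tool_pos: [0.5723, -0.1664, 0.1113]
tool_rot: [3.141, -0.001, -0.118]
contact_force: [-4.0, 0.6, 9.1]
finger_gap: 0.294
```

Request:
carry_out:
  slide:
    - [0, 0, 0.5]
    - [0, 0, 0]
    - [0, 0, 0]
  twist: [0, 0, 0]
  fingers: [0, 0, 0]

```text
time_s: 11.45
tool_pos: [0.5723, -0.1664, 0.111]
tool_rot: [3.141, -0.001, -0.118]
contact_force: [-4.8, 1.2, 10.6]
finger_gap: 0.295
```

Request:
carry_out:
  slide:
    - [-0.6, 0, 0.5]
    - [0, 0, 0.5]
    - [0, 0, 0]
    - [0, 0, 0]
  twist: [0, 0, 0, 0]
  fingers: [0, 0, 0, 0]

```text
time_s: 11.95
tool_pos: [0.5722, -0.1664, 0.1104]
tool_rot: [3.141, -0.002, -0.118]
contact_force: [-4.1, 1.0, 12.4]
finger_gap: 0.293
```

Request:
carry_out:
  slide:
    - [0, 0, 0.5]
    - [0, 0, 0]
    - [0, 0, 0]
  twist: [0, 0, 0]
  fingers: [0, 0, 0]

```text
time_s: 12.32
tool_pos: [0.5723, -0.1664, 0.1101]
tool_rot: [3.14, -0.002, -0.118]
contact_force: [-4.6, 1.2, 13.1]
finger_gap: 0.295
```

Request:
carry_out:
  slide:
    - [-0.8, 0, 0.5]
    - [0, 0, 0.4]
    - [0, 0, 0]
    - [0, 0, 0]
  twist: [0, 0, 0, 0]
  fingers: [0, 0, 0, 0]

```text
time_s: 12.82
tool_pos: [0.5721, -0.1664, 0.1097]
tool_rot: [3.14, -0.003, -0.118]
contact_force: [-4.4, -0.1, 14.1]
finger_gap: 0.296
```

Run:
```python
from h import *
go(.5725,-.1665,.147,-.119)
```

```text
slide mm [  0.5   0.1 -37.3] twist 0.001 cur [ 0.5721 -0.1664  0.1097] [ 3.14e+00 -3.00e-03 -1.18e-01] F [-4.36 -0.06 14.15] gap 0.296 t 12.825
```

Request:
carry_out:
  slide:
    - [0, 0, 0.5]
    - [0, 0, 0.4]
    - [0, 0, 0]
    - [0, 0, 0]
  twist: [0, 0, 0, 0]
  fingers: [0, 0, 0, 0]

```text
time_s: 13.32
tool_pos: [0.5722, -0.1664, 0.1091]
tool_rot: [3.14, -0.004, -0.118]
contact_force: [-3.7, 0.8, 16.7]
finger_gap: 0.296
```

Request:
carry_out:
  slide:
    - [0, 0, 0]
    - [0, 0, 0]
  twist: [0, 0]
  fingers: [0, 0]

```text
time_s: 13.58
tool_pos: [0.5722, -0.1664, 0.1091]
tool_rot: [3.14, -0.004, -0.118]
contact_force: [-5.3, 0.9, 15.6]
finger_gap: 0.295
```

Request:
carry_out:
  slide:
    - [0, 0, 0]
    - [0, 0, -4]
    - [0, 0, -15]
    - [0, 0, -40]
    - [0, 0, -40]
  twist: [0, 0, 0, 0, 0]
  fingers: [1, 1, 1, 1, 1]

```text
time_s: 14.2
tool_pos: [0.5707, -0.166, 0.2066]
tool_rot: [-3.141, -0.0, -0.118]
contact_force: [0.4, 0.0, -0.0]
finger_gap: 1.0
```

Run:
```python
from h import *
for n in['side','wrist','top']:cap(n,n+'9')
go(.5725,-.1665,.22,-.119)
i=cv2.imread('pics/side9.png');a=cv2.resize(i[130:190,230:290],(600,600),interpolation=cv2.INTER_CUBIC);cv2.imwrite('pics/s9b.png',a)
i=cv2.imread('pics/wrist9.png');cv2.imwrite('pics/w9b.png',cv2.resize(i,(800,600),interpolation=cv2.INTER_CUBIC))
for f in['wrist9','side9','top9']:
    px,P=ld(f)
    r=np.hypot(P[...,0]-.5722,P[...,1]+.1665)
    q=P[(r<.03)&(P[...,2]>.11)&(P[...,2]<.14)]
    t=q[q[:,2]>.118];print(f,len(t),np.median(t,0),np.percentile(t[:,2],[5,95]) if len(t) else 0)
    if len(t): print(cv2.minEnclosingCircle((t[:,:2]*1000).astype(np.float32)), 'flange', np.median(P[(r<.0205)&(r>.0165)&(P[...,2]>.095)&(P[...,2]<.112)],0))
```

```text
slide mm [ -0.    0.2 -11.5] twist 0.001 cur [ 0.5726 -0.1664  0.2085] [ 3.14  -0.006 -0.118] F [0.41 0.48 0.38] gap 1.001 t 14.35
wrist9 769 [ 0.57264168 -0.16631056  0.1248137 ] [0.12271572 0.1258454 ]
((572.6369018554688, -167.0847625732422), 14.309751510620117) flange [ 0.57268464 -0.15720555  0.10481502]
side9 86 [ 0.56847979 -0.16475043  0.12433052] [0.12015683 0.12710481]
((570.4155883789062, -166.17642211914062), 15.098743438720703) flange [ 0.56808337 -0.15397209  0.10383717]
top9 136 [ 0.57166103 -0.16582389  0.12413681] [0.12128476 0.12623134]
((570.9039306640625, -168.2232208251953), 13.941558837890625) flange [ 0.56717247 -0.15707333  0.10425264]
```

View pics/s9b.png

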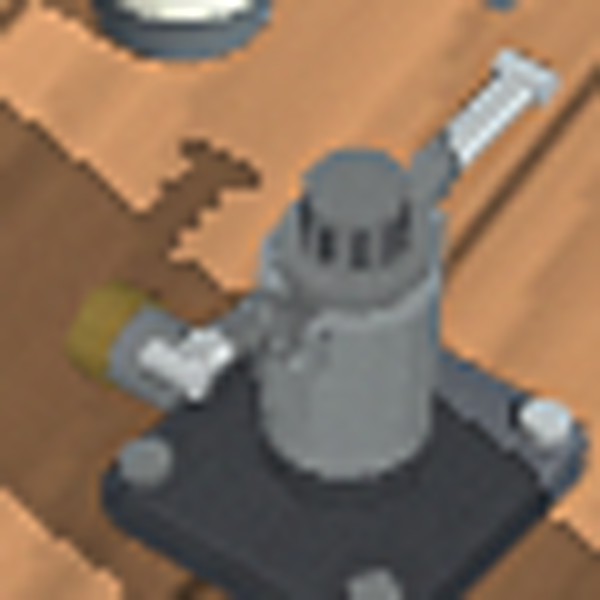

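View pics/w9b.png

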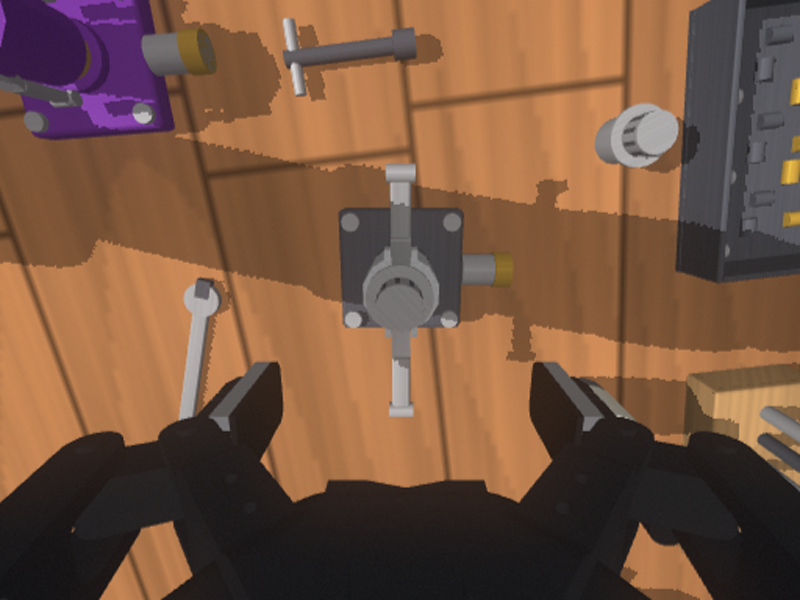

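Request:
carry_out:
  slide:
    - [0, 0, 0]
    - [0, 0, 0]
    - [0, 0, 0]
    - [0, 0, 0]
    - [0, 0, 0]
  twist: [0.18, 0.18, 0.18, 0.18, 0.18]
  fingers: [1, 1, 1, 1, 1]

```text
time_s: 14.98
tool_pos: [0.5701, -0.166, 0.204]
tool_rot: [3.14, 0.001, -1.024]
contact_force: [-0.0, 0.5, -0.1]
finger_gap: 1.003
```

Request:
carry_out:
  slide:
    - [0, 0, 0]
    - [0, 0, 0]
    - [0, 0, 0]
    - [0, 0, 0]
    - [0, 0, 0]
  twist: [0.18, 0.18, 0.18, 0.13, 0]
  fingers: [1, 1, 1, 1, 1]

```text
time_s: 15.6
tool_pos: [0.5702, -0.166, 0.2041]
tool_rot: [3.14, 0.0, -1.687]
contact_force: [-0.4, -0.1, -0.6]
finger_gap: 0.999
```

Run:
```python
from h import *
for n in['wrist']:cap(n,n+'10')
go(.5724,-.1667,.14,-.119-np.pi/2)
i=cv2.imread('pics/wrist10.png');cv2.imwrite('pics/w10b.png',cv2.resize(i,(800,600),interpolation=cv2.INTER_CUBIC))
px,P=ld('wrist10')
r=np.hypot(P[...,0]-.5722,P[...,1]+.1665)
t=P[(r<.03)&(P[...,2]>.118)&(P[...,2]<.14)];print(np.median(t,0),cv2.minEnclosingCircle((t[:,:2]*1000).astype(np.float32)))
print(robot.read_state()['qpos'].round(2))
```

```text
slide mm [ 0.5 -2.3 64.3] twist 0.004 cur [ 0.5703 -0.1659  0.2043] [ 3.14   0.    -1.685] F [ 0.02 -0.13  0.31] gap 1.0 t 15.65
[ 0.57333644 -0.16726026  0.12482715] ((572.6365356445312, -167.2496795654297), 14.278696060180664)
[ 0.54  0.24 -0.35  1.62  0.09  1.3  -1.51]
```

View pics/w10b.png

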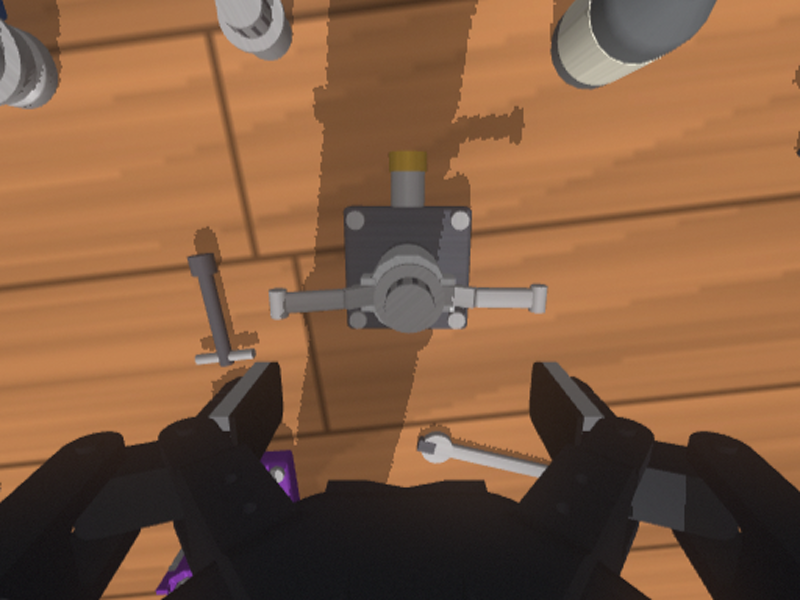

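Request:
carry_out:
  slide:
    - [0.5, -2.2, 30]
    - [0, 0, 30]
    - [0, 0, 20]
    - [0, 0, 0]
    - [0, 0, 0]
  twist: [0, 0, 0, 0, 0]
  fingers: [1, 1, 1, 1, 1]

```text
time_s: 16.27
tool_pos: [0.5736, -0.167, 0.1261]
tool_rot: [-3.14, -0.0, -1.687]
contact_force: [-1.0, 0.0, 0.7]
finger_gap: 1.0
```

Run:
```python
from h import *
cap('side','side11')
go(.5724,-.167,.11,-.119-np.pi/2)
i=cv2.imread('pics/side11.png');cv2.imwrite('pics/s11b.png',cv2.resize(i[90:200,200:320],(654,600),interpolation=cv2.INTER_CUBIC))
```

```text
slide mm [ 0.1  1.4 16.4] twist 0.002 cur [ 0.5738 -0.167   0.1264] [-3.139 -0.    -1.688] F [-0.08 -0.2   1.53] gap 1.004 t 16.325
```

View pics/s11b.png

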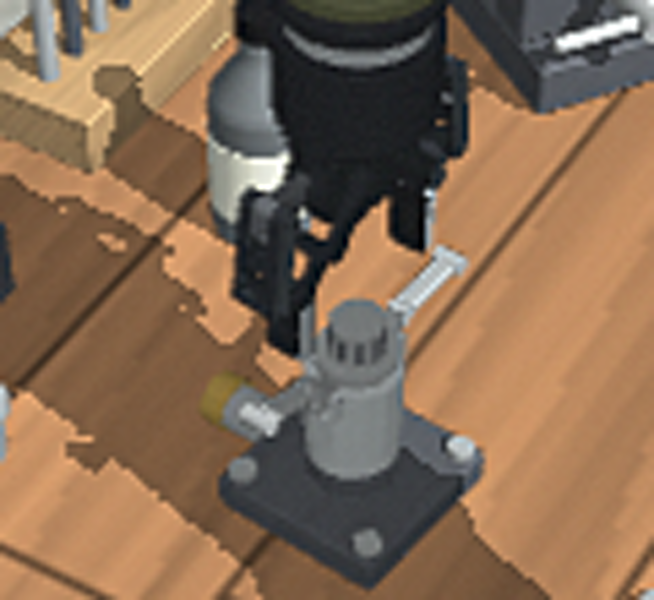

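Request:
carry_out:
  slide:
    - [0, 1.2, 6]
    - [0, 0, 6]
    - [0, 0, 6]
    - [0, 0, 0]
  twist: [0, 0, 0, 0]
  fingers: [1, 1, 1, 1]

```text
time_s: 16.82
tool_pos: [0.5711, -0.1666, 0.1062]
tool_rot: [3.14, 0.0, -1.688]
contact_force: [0.9, 0.3, 0.0]
finger_gap: 1.004
```

Request:
carry_out:
  slide:
    - [0, 0, 4]
    - [0, 0, 4]
    - [0, 0, 4]
    - [0, 0, 0]
  twist: [0, 0, 0, 0]
  fingers: [1, 1, 1, 1]

```text
time_s: 17.32
tool_pos: [0.5721, -0.1661, 0.0951]
tool_rot: [-3.141, 0.0, -1.687]
contact_force: [0.4, -0.0, 1.9]
finger_gap: 0.999
```

Run:
```python
from h import *
cap('side','side12');cap('wrist','wrist12')
go(.5724,-.167,.09,-.119-np.pi/2)
i=cv2.imread('pics/side12.png');cv2.imwrite('pics/s12b.png',cv2.resize(i[90:200,200:320],(654,600),interpolation=cv2.INTER_CUBIC))
i=cv2.imread('pics/wrist12.png');cv2.imwrite('pics/w12b.png',cv2.resize(i,(800,600),interpolation=cv2.INTER_CUBIC))
```

```text
slide mm [ 0.2 -0.6  5.1] twist 0.002 cur [ 0.5718 -0.1667  0.0951] [-3.141 -0.    -1.688] F [0.85 0.83 1.94] gap 1.004 t 17.425
```

View pics/s12b.png

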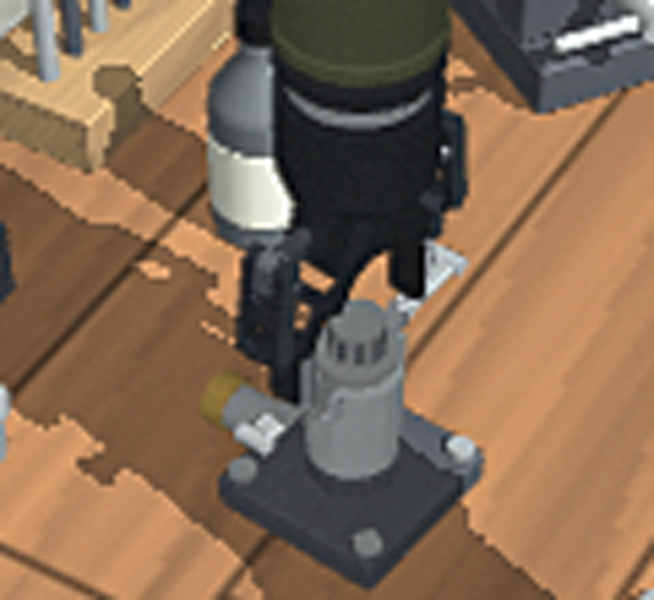

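View pics/w12b.png

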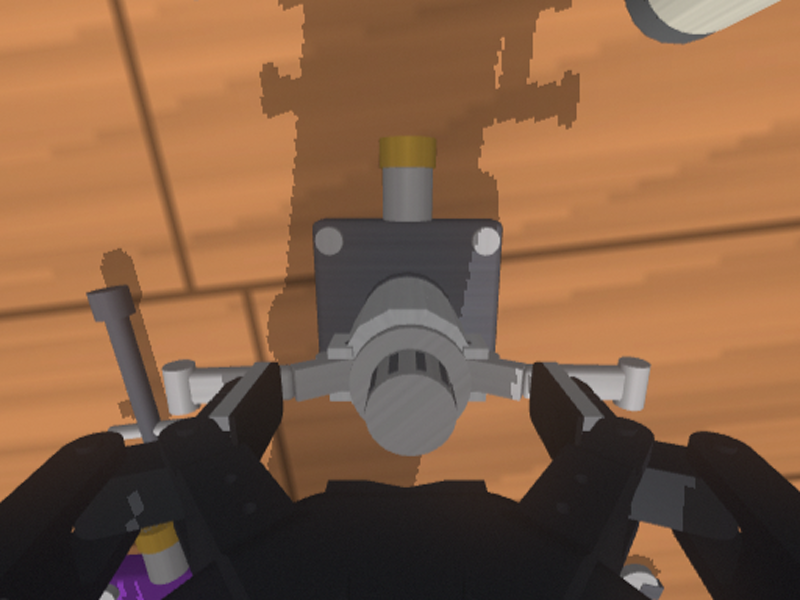

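Request:
carry_out:
  slide:
    - [0, 0, 4]
    - [0, 0, 4]
    - [0, 0, 3]
    - [0, 0, 0]
  twist: [0, 0, 0, 0]
  fingers: [1, 1, 1, 1]

```text
time_s: 17.92
tool_pos: [0.5725, -0.1673, 0.0856]
tool_rot: [-3.139, -0.001, -1.688]
contact_force: [-0.3, 1.6, 9.0]
finger_gap: 1.001
```

Request:
carry_out:
  slide:
    - [0, 0, 4]
    - [0, 0, 4]
    - [0, 0, 3]
    - [0, 0, 0]
  twist: [0, 0, 0, 0]
  fingers: [1, 1, 1, 1]

```text
time_s: 18.42
tool_pos: [0.5724, -0.1673, 0.0736]
tool_rot: [-3.14, -0.001, -1.688]
contact_force: [1.9, 1.4, 3.3]
finger_gap: 1.004
```

Run:
```python
from h import *
cap('side','side13');cap('wrist','wrist13')
go(.5724,-.167,.06,-.119-np.pi/2)
i=cv2.imread('pics/side13.png');cv2.imwrite('pics/s13b.png',cv2.resize(i[90:200,200:320],(654,600),interpolation=cv2.INTER_CUBIC))
i=cv2.imread('pics/wrist13.png');cv2.imwrite('pics/w13b.png',cv2.resize(i,(800,600),interpolation=cv2.INTER_CUBIC))
```

```text
slide mm [-0.3  0.1 13.5] twist 0.002 cur [ 0.5724 -0.1673  0.0735] [-3.140e+00 -1.000e-03 -1.688e+00] F [2.63 0.23 4.44] gap 1.005 t 18.525
```

View pics/s13b.png

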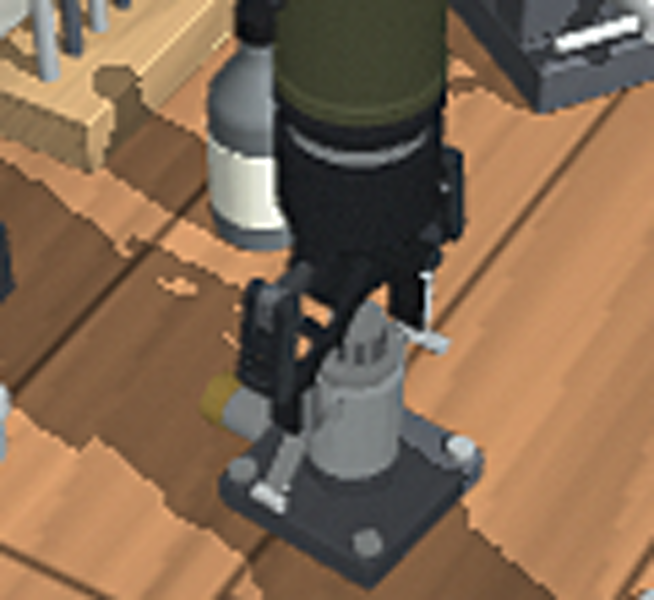

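View pics/w13b.png

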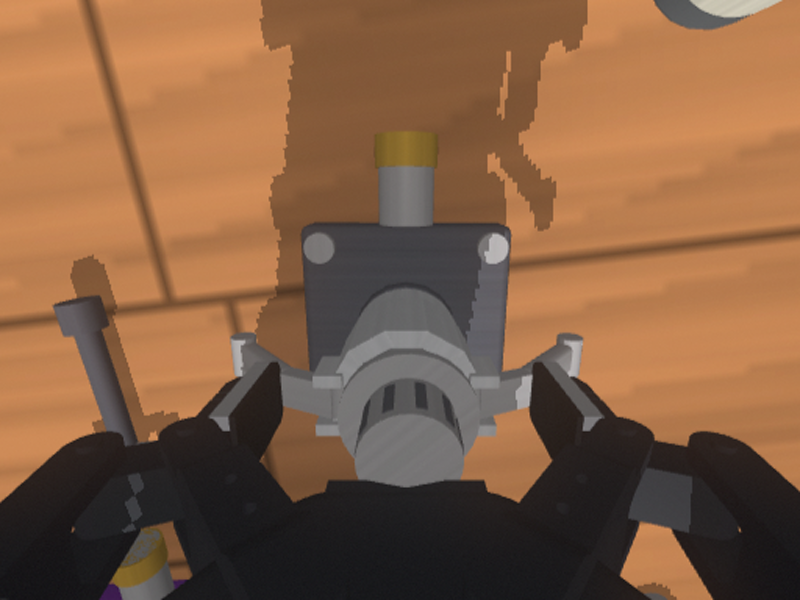

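Request:
carry_out:
  slide:
    - [0, 0, 4]
    - [0, 0, 4]
    - [0, 0, 4]
    - [0, 0, 2]
  twist: [0, 0, 0, 0]
  fingers: [1, 1, 1, 1]

```text
time_s: 19.02
tool_pos: [0.5716, -0.1679, 0.0591]
tool_rot: [-3.141, -0.001, -1.689]
contact_force: [1.2, -0.7, 4.5]
finger_gap: 1.0
```

Request:
carry_out:
  slide:
    - [0, 0, 0]
    - [0, 0, 0]
  twist: [0, 0]
  fingers: [0.95, 0.9]
  newtons: 40

```text
time_s: 19.27
tool_pos: [0.5715, -0.1677, 0.0587]
tool_rot: [-3.141, -0.001, -1.688]
contact_force: [2.2, -3.9, 1.5]
finger_gap: 0.899
```

Run:
```python
from h import *
cap('side','side14');cap('wrist','wrist14')
go(.5724,-.167,.06,-.119-np.pi/2)
i=cv2.imread('pics/side14.png');cv2.imwrite('pics/s14b.png',cv2.resize(i[90:200,200:320],(654,600),interpolation=cv2.INTER_CUBIC))
i=cv2.imread('pics/wrist14.png');cv2.imwrite('pics/w14b.png',cv2.resize(i,(800,600),interpolation=cv2.INTER_CUBIC))
```

```text
slide mm [-0.7 -0.8 -1.3] twist 0.001 cur [ 0.5715 -0.1676  0.0587] [-3.142e+00 -1.000e-03 -1.688e+00] F [ 1.98 -3.68 -0.41] gap 0.897 t 19.375
```

View pics/s14b.png

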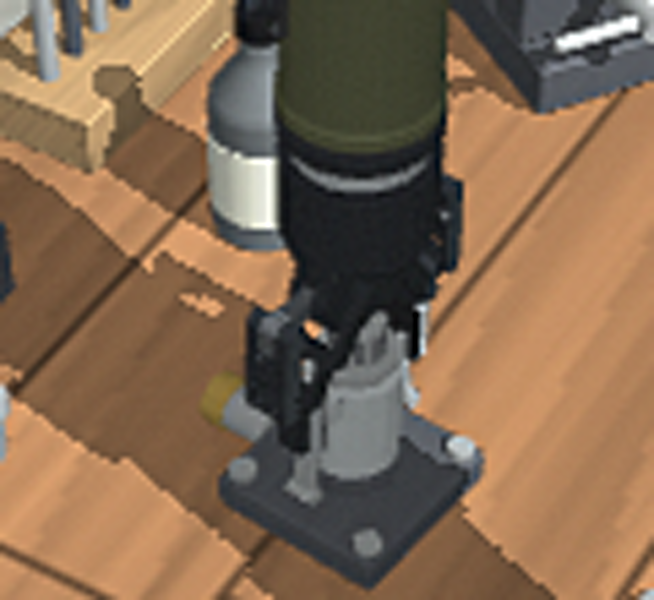

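View pics/w14b.png

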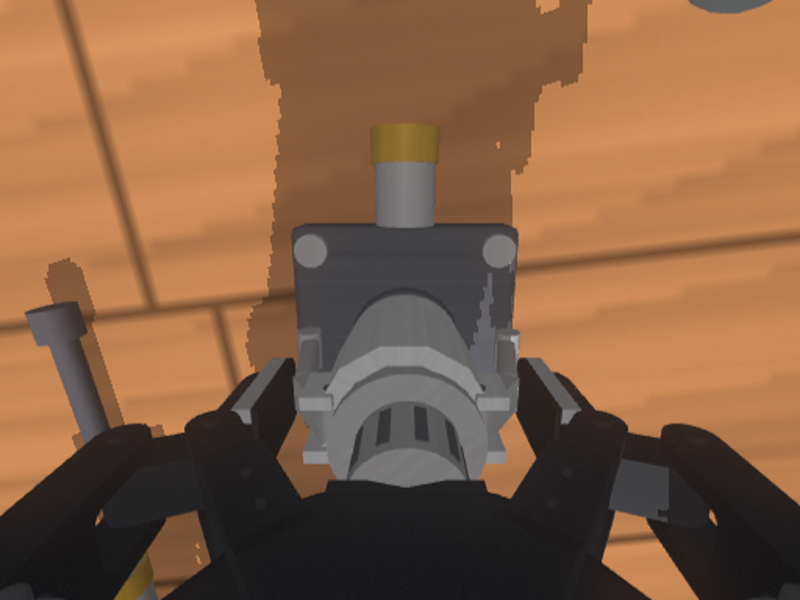

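Request:
carry_out:
  slide:
    - [0, 0, 0]
    - [0, 0, 0]
    - [0, 0, 0]
    - [0, 0, 0]
  twist: [0, 0, 0, 0]
  fingers: [0.87, 0.84, 0.81, 0.81]

```text
time_s: 19.88
tool_pos: [0.5715, -0.1677, 0.0586]
tool_rot: [-3.141, -0.001, -1.688]
contact_force: [3.5, -4.5, -1.4]
finger_gap: 0.812
```

Request:
carry_out:
  slide:
    - [0, 0, 0]
    - [0, 0, 0]
    - [0, 0, 0]
    - [0, 0, 0]
  twist: [0, 0, 0, 0]
  fingers: [0.79, 0.77, 0.77, 0.77]

```text
time_s: 20.38
tool_pos: [0.5715, -0.167, 0.0589]
tool_rot: [3.142, -0.0, -1.688]
contact_force: [2.0, -5.4, 0.2]
finger_gap: 0.777
```

Request:
carry_out:
  slide:
    - [0, 0, 0]
    - [0, 0, 0]
    - [0, 0, 0]
    - [0, 0, 0]
  twist: [0, 0, 0, 0]
  fingers: [0.75, 0.73, 0.71, 0.71]

```text
time_s: 20.88
tool_pos: [0.5715, -0.167, 0.0591]
tool_rot: [3.142, -0.0, -1.688]
contact_force: [2.4, -4.6, 1.7]
finger_gap: 0.771
```

Run:
```python
from h import *
cap('side','side15');cap('wrist','wrist15')
go(.5724,-.167,.06,-.119-np.pi/2)
i=cv2.imread('pics/side15.png');cv2.imwrite('pics/s15b.png',cv2.resize(i[90:200,200:320],(654,600),interpolation=cv2.INTER_CUBIC))
i=cv2.imread('pics/wrist15.png');cv2.imwrite('pics/w15b.png',cv2.resize(i,(800,600),interpolation=cv2.INTER_CUBIC))
```

```text
slide mm [-0.1 -0.8 -0.9] twist 0.002 cur [ 0.5716 -0.167   0.0591] [-3.142 -0.    -1.688] F [ 1.77 -4.63  1.45] gap 0.778 t 20.975
```

View pics/w15b.png

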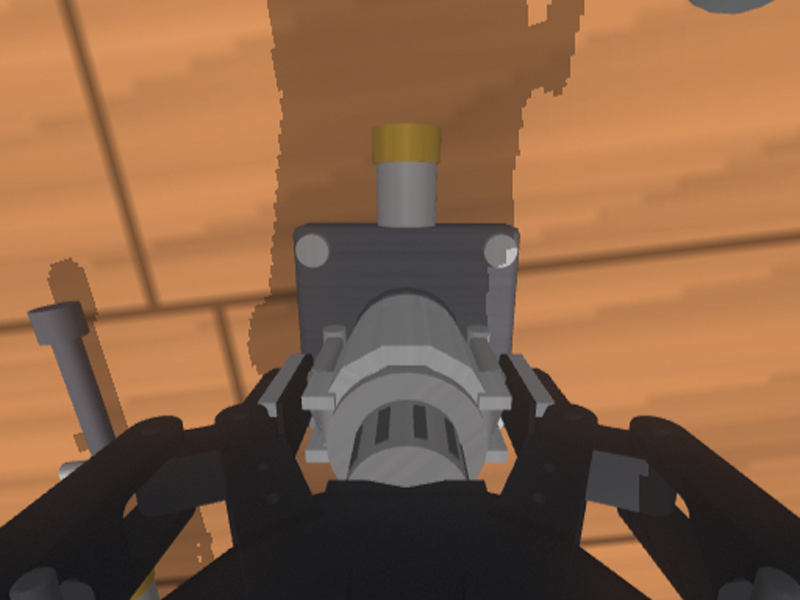

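Request:
carry_out:
  slide:
    - [0, 0, 0]
    - [0, 0, 0]
    - [0, 0, 0]
  twist: [0, 0, 0]
  fingers: [0.71, 0.71, 0.71]
  newtons: 50

```text
time_s: 21.35
tool_pos: [0.5716, -0.167, 0.0592]
tool_rot: [3.142, -0.0, -1.688]
contact_force: [0.1, -5.0, 2.3]
finger_gap: 0.763
```

Request:
carry_out:
  slide:
    - [0, 0, 0]
    - [0, 0, 0]
    - [0, 0, -15]
    - [0, 0, -30]
    - [0, 0, -40]
  twist: [0, 0, 0, 0, 0]
  fingers: [0.9, 1, 1, 1, 1]

```text
time_s: 21.98
tool_pos: [0.571, -0.1659, 0.145]
tool_rot: [3.14, 0.001, -1.687]
contact_force: [0.4, -0.2, -0.2]
finger_gap: 1.0
```

Request:
carry_out:
  slide:
    - [0, 0, -40]
    - [0, 0, -40]
    - [0, 0, 0]
  twist: [0, 0, 0]
  fingers: [1, 1, 1]

```text
time_s: 22.35
tool_pos: [0.5739, -0.1665, 0.2293]
tool_rot: [-3.134, -0.001, -1.687]
contact_force: [0.4, -0.0, -0.6]
finger_gap: 1.002
```

Run:
```python
from h import *
cap('side','side16');cap('wrist','wrist16');cap('top','top16')
i=cv2.imread('pics/side16.png');cv2.imwrite('pics/s16b.png',cv2.resize(i[130:195,225:290],(600,600),interpolation=cv2.INTER_CUBIC))
i=cv2.imread('pics/wrist16.png');cv2.imwrite('pics/w16b.png',cv2.resize(i,(800,600),interpolation=cv2.INTER_CUBIC))
c,s=np.cos(-.119),np.sin(-.119)
for f in['wrist16','side16','top16']:
    px,P=ld(f); p=np.array([.5725,-.167])
    r=np.hypot(P[...,0]-p[0],P[...,1]-p[1])
    t=P[(r<.02)&(P[...,2]>.116)&(P[...,2]<.14)];print(f,'plug top',np.median(t,0))
    A=P[(r<.06)&(P[...,2]>.034)&(P[...,2]<.092)]
    d=A[:,:2]-p;X=c*d[:,0]+s*d[:,1];Y=-s*d[:,0]+c*d[:,1]
    for sg in(1,-1):
        for lo in(.034,.05,.065,.08):
            k=(abs(X)<.007)&(sg*Y>.02)&(A[:,2]>lo)&(A[:,2]<lo+.014)
            if k.sum()>2:print(sg,lo,k.sum(),'maxY',np.percentile(sg*Y[k],[50,95,100]).round(4))
go(.5,-.2,.25)
```

```text
wrist16 plug top [ 0.5736294  -0.16632233  0.12477682]
1 0.034 14 maxY [0.0303 0.0366 0.0366]
1 0.05 7 maxY [0.0311 0.0334 0.0336]
1 0.065 19 maxY [0.0338 0.0341 0.0342]
1 0.08 35 maxY [0.0284 0.0312 0.0322]
-1 0.034 18 maxY [0.0284 0.0347 0.0347]
-1 0.05 7 maxY [0.0303 0.0322 0.0325]
-1 0.065 18 maxY [0.0318 0.0332 0.0333]
-1 0.08 35 maxY [0.0275 0.0303 0.0304]
side16 plug top [ 0.56789011 -0.16405056  0.12424249]
1 0.034 19 maxY [0.0336 0.0366 0.0368]
1 0.05 14 maxY [0.0338 0.035  0.0353]
1 0.065 15 maxY [0.0338 0.0354 0.0357]
1 0.08 22 maxY [0.0286 0.031  0.0314]
top16 plug top [ 0.56995297 -0.16758265  0.12429383]
1 0.034 11 maxY [0.0334 0.0344 0.0345]
1 0.05 4 maxY [0.0316 0.0329 0.0329]
1 0.065 13 maxY [0.0319 0.0331 0.0331]
1 0.08 21 maxY [0.0275 0.0298 0.0306]
-1 0.065 4 maxY [0.0343 0.0348 0.0349]
-1 0.08 10 maxY [0.029  0.0313 0.0317]
slide mm [ 41.8  66.8 -26.3] twist 0 cur [ 0.5711 -0.1663  0.2237] [ 3.141  0.    -1.688] F [-0.31 -0.07 -0.94] gap 1.002 t 22.5
```

View pics/s16b.png

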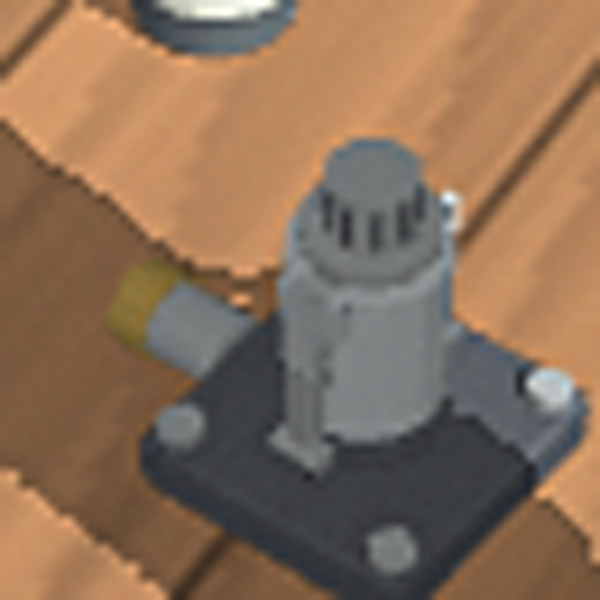

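View pics/w16b.png

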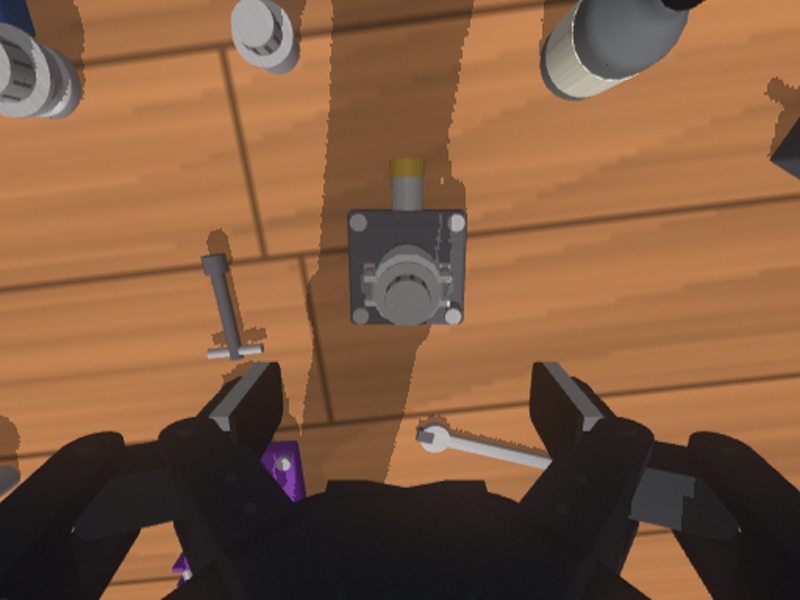

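Run:
```python
from h import *
for f in['side','top']:
    a=f+'9';b=f+'16'
    px,P=ld(a);px2,P2=ld(b)
    r=np.hypot(P[...,0]-(.571),P[...,1]+.166)
    k=(r<.012)&(P[...,2]>.12)&(P2[...,2]>.12)
    print(f,k.sum(),np.nanmean(P2[k]-P[k],0).round(5),np.nanmedian(P2[k][:,2]-P[k][:,2]),'std',np.std(P2[k][:,2]-P[k][:,2]))
    k=(np.hypot(P[...,0]-.573,P[...,1]+.166)<.065)&(P[...,2]<.026)&(P[...,2]>.017)
    print('ref',k.sum(),np.nanmedian(P2[k][:,2]-P[k][:,2]))
```

```text
side 73 [-0.00464  0.00809  0.00737] 0.0026854742579918156 std 0.009593989922939528
ref 601 0.00027957967730862787
top 965 [-0.00422  0.00554  0.01173] 0.012945621195371793 std 0.0044092503291746485
ref 884 0.0011091996217010847
```

Request:
carry_out:
  slide:
    - [0, -60, 0]
    - [0, -60, 0]
    - [0, -60, 0]
    - [0, 0, -20]
    - [0, 0, 0]
  twist: [0, 0, 0, 0, 0]
  fingers: [1, 1, 1, 1, 1]

```text
time_s: 23.12
tool_pos: [0.7508, -0.1873, 0.2441]
tool_rot: [-3.141, 0.0, -1.688]
contact_force: [-0.8, 0.0, 1.4]
finger_gap: 1.001
```

Run:
```python
from h import *
go(.5,-.2,.25)
for f in('wrist','side','top'):
    R_=[]
    for i in range(4):
        n=f'{f}17_{i}';cap(f,n);px,P=ld(n);R_.append(P)
    P=np.nanmean(R_,0)
    best=None
    # per-camera centre: plug top pts
    k0=(np.hypot(P[...,0]-.5725,P[...,1]+.167)<.022)&(P[...,2]>.121)&(P[...,2]<.13)
    if k0.sum()<5: print(f,'no');continue
    c0=np.median(P[k0],0)
    rr=np.hypot(P[...,0]-c0[0],P[...,1]-c0[1])
    top=P[k0&(rr<.009)][:,2]
    fl=P[(rr>.0155)&(rr<.0205)&(P[...,2]>.1)&(P[...,2]<.109)][:,2]
    rim=P[(rr>.0215)&(rr<.024)&(P[...,2]>.092)&(P[...,2]<.0995)][:,2]
    print(f,c0,'top',np.median(top),'fl',len(fl),np.median(fl),'rim',len(rim),np.median(rim))
for f in('side9','wrist9'):
    px,P=ld(f)
    k0=(np.hypot(P[...,0]-.5725,P[...,1]+.167)<.022)&(P[...,2]>.121)&(P[...,2]<.13)
    c0=np.median(P[k0],0);rr=np.hypot(P[...,0]-c0[0],P[...,1]-c0[1])
    print(f,c0,np.median(P[k0&(rr<.009)][:,2]),np.median(P[(rr>.0155)&(rr<.0205)&(P[...,2]>.1)&(P[...,2]<.109)][:,2]))
i=cv2.imread('pics/side17_0.png');cv2.imwrite('pics/s17b.png',cv2.resize(i[130:195,225:290],(600,600),interpolation=cv2.INTER_CUBIC))
i=cv2.imread('pics/top17_0.png');cv2.imwrite('pics/t17b.png',cv2.resize(i,(800,600),interpolation=cv2.INTER_CUBIC))
```

```text
slide mm [ 41.8 247.6  -5.9] twist 0 cur [ 0.7508 -0.1873  0.2441] [-3.141  0.    -1.688] F [-0.8   0.03  1.4 ] gap 1.001 t 23.125
wrist no
side [ 0.56904783 -0.16453921  0.12489753] top 0.12496629049672602 fl 51 0.10474448272810136 rim 29 0.09559650237845063
top [ 0.57178579 -0.16754184  0.12430948] top 0.12443845635117448 fl 117 0.1043850140742609 rim 63 0.09544936653914943
side9 [ 0.56891595 -0.16489331  0.12468304] 0.1252364710080719 0.10455561917692158
wrist9 [ 0.57259133 -0.16666331  0.12484052] 0.12487580109133167 0.10488809609824024<stdin>:7: RuntimeWarning: Mean of empty slice
```

View pics/t17b.png

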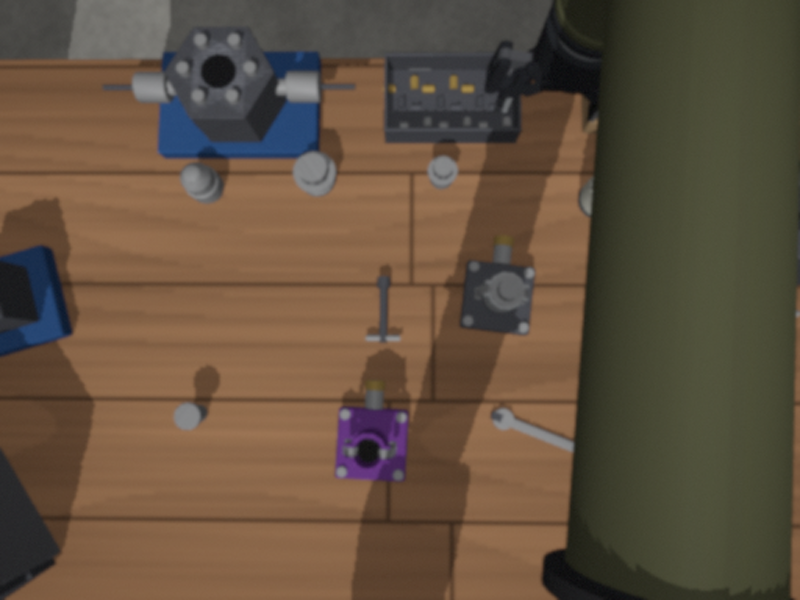

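Request:
carry_out:
  slide:
    - [0, 40, 40]
    - [0, 40, 50]
    - [0, 0, 50]
    - [0, 0, 4]
    - [0, 0, 0]
  twist: [0, 0, 0, 0, 0]
  fingers: [1, 1, 1, 1, 1]

```text
time_s: 24.35
tool_pos: [0.6734, -0.1786, 0.1029]
tool_rot: [-3.139, 0.0, -1.688]
contact_force: [0.0, 0.1, 1.0]
finger_gap: 0.999
```

Run:
```python
from h import *
go(.671,-.179,.1)
cap('wrist','wrist18')
i=cv2.imread('pics/wrist18.png');cv2.imwrite('pics/w18b.png',cv2.resize(i,(800,600),interpolation=cv2.INTER_CUBIC))
cv2.imwrite('pics/w18c.png',cv2.resize(i[0:120,190:330],(700,600),interpolation=cv2.INTER_CUBIC))
```

```text
slide mm [0.6 2.3 2.9] twist 0 cur [ 0.6734 -0.1786  0.1029] [-3.139  0.    -1.688] F [0.01 0.13 0.97] gap 0.999 t 24.35
```

View pics/w18b.png

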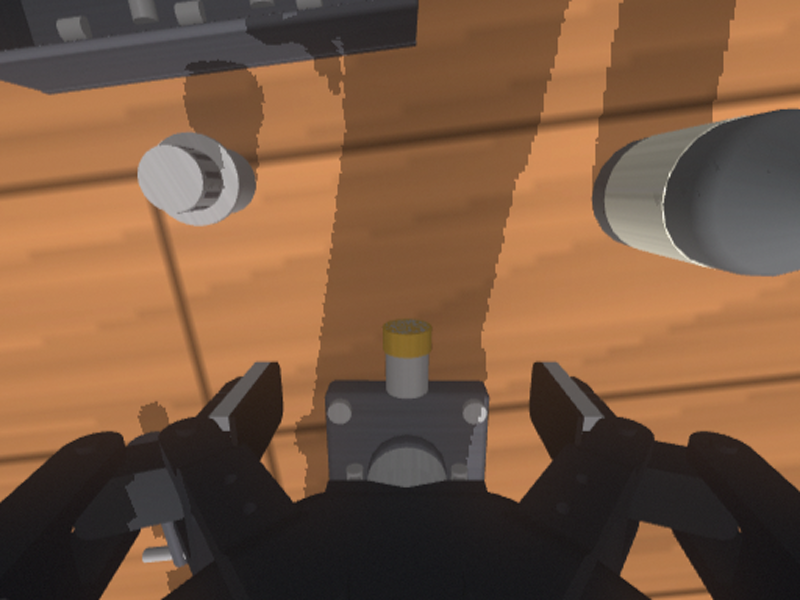

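View pics/w18c.png

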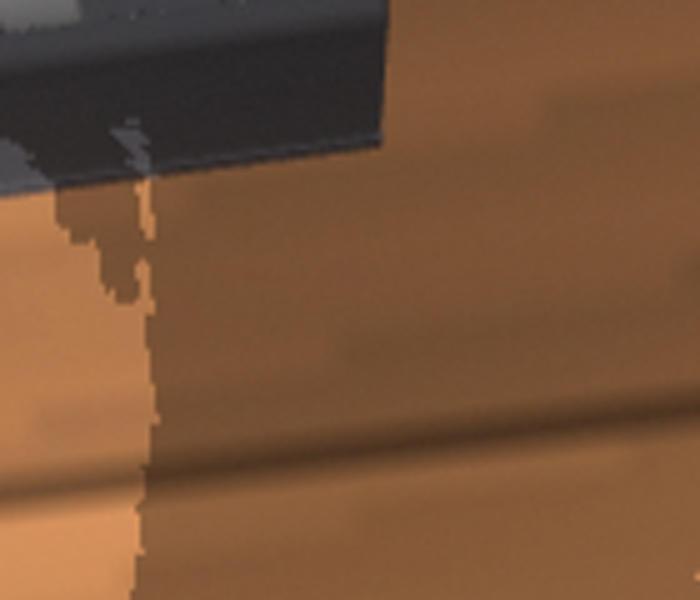

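Run:
```python
from h import *
px,P=ld('top0')
m=(np.hypot(P[...,0]-.71,P[...,1]+.29)<.09)&(P[...,2]>.05)&(P[...,2]<.16)
print(P[m].min(0),P[m].max(0), P[m&(P[...,2]>.14)].mean(0))
go(.738,-.208,.14,-.119)
```

```text
[ 0.68989541 -0.34898965  0.05021939] [ 0.74905426 -0.28963609  0.15394005] [ 0.71893845 -0.31941044  0.14838955]
slide mm [ 21.7 -67.  -35.8] twist -1.569 cur [ 0.6741 -0.1787  0.1039] [-3.137 -0.    -1.688] F [-0.46 -0.1   1.77] gap 0.998 t 24.4
```

Request:
carry_out:
  slide:
    - [0, 0, -40]
    - [11, -34, 0]
    - [11, -34, 0]
    - [0, 0, 0]
    - [0, 0, 0]
  twist: [0, 0, 0, -0.18, -0.18]
  fingers: [1, 1, 1, 1, 1]

```text
time_s: 25.02
tool_pos: [0.7391, -0.2086, 0.1441]
tool_rot: [-3.137, -0.002, -1.322]
contact_force: [-0.2, 0.9, -1.0]
finger_gap: 0.999
```

Request:
carry_out:
  slide:
    - [0, 0, 0]
    - [0, 0, 0]
    - [0, 0, 0]
    - [0, 0, 0]
    - [0, 0, 0]
  twist: [-0.18, -0.18, -0.18, -0.18, -0.18]
  fingers: [1, 1, 1, 1, 1]

```text
time_s: 25.65
tool_pos: [0.7387, -0.2088, 0.1446]
tool_rot: [-3.141, -0.005, -0.423]
contact_force: [-0.2, -0.4, -0.2]
finger_gap: 1.001
```

Request:
carry_out:
  slide:
    - [0, 0, 0]
    - [0, 0, 0]
    - [0, 0, 0]
    - [0, 0, 0]
  twist: [-0.18, -0.13, 0, 0]
  fingers: [1, 1, 1, 1]

```text
time_s: 26.15
tool_pos: [0.7377, -0.2086, 0.1428]
tool_rot: [3.141, -0.002, -0.121]
contact_force: [-0.7, -0.0, 0.7]
finger_gap: 0.998
```

Run:
```python
from h import *
go(.738,-.208,.14,-.119)
cap('wrist','wrist19')
i=cv2.imread('pics/wrist19.png');cv2.imwrite('pics/w19b.png',cv2.resize(i,(800,600),interpolation=cv2.INTER_CUBIC))
```

```text
slide mm [ 0.2 -0.6  2.8] twist -0.002 cur [ 0.7377 -0.2086  0.1428] [ 3.141e+00 -2.000e-03 -1.210e-01] F [-0.73 -0.03  0.66] gap 0.998 t 26.15
```

View pics/w19b.png

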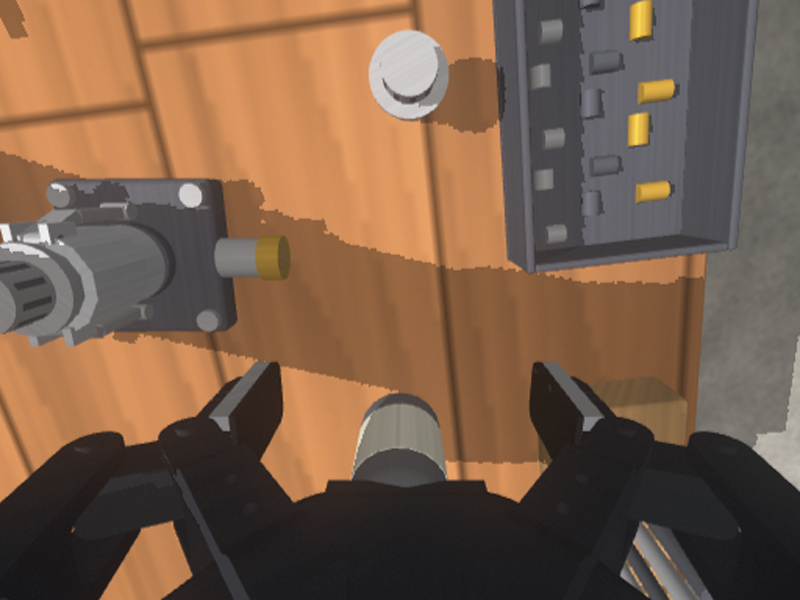

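Request:
carry_out:
  slide:
    - [-25, 8, 0]
    - [0, 0, 0]
    - [0, 0, 0]
  twist: [0, 0, 0]
  fingers: [1, 1, 1]

```text
time_s: 26.58
tool_pos: [0.7117, -0.2133, 0.1417]
tool_rot: [3.141, -0.001, -0.119]
contact_force: [-0.0, 0.5, -0.9]
finger_gap: 1.0
```

Run:
```python
from h import *
cap('wrist','wrist20')
i=cv2.imread('pics/wrist20.png');cv2.imwrite('pics/w20b.png',cv2.resize(i[80:230,0:190],(760,600),interpolation=cv2.INTER_CUBIC))
px,P=ld('wrist20')
c,s=np.cos(-.119),np.sin(-.119);d=P[...,:2]-np.array([.5727,-.167]);X=c*d[...,0]+s*d[...,1];Y=-s*d[...,0]+c*d[...,1];Z=P[...,2]
# plug / rim
r=np.hypot(X,Y)
k=(r<.016)&(Z>.12);print('plug',np.median(X[k]),np.median(Y[k]),np.median(Z[k]))
for sg in(1,-1):
    for z in np.arange(.03,.1,.006):
        k=(abs(X)<.0075)&(sg*Y>.024)&(sg*Y<.045)&(Z>z)&(Z<=z+.006)
        if k.sum()>1: print(sg,round(z+.003,3),k.sum(),(sg*Y[k]).min().round(4),np.median(sg*Y[k]).round(4),(sg*Y[k]).max().round(4))
```

```text
plug 0.0017828336043293274 0.0012303748966576485 0.12464926794615384
1 0.033 6 0.036 0.036 0.036
1 0.039 60 0.0272 0.0343 0.036
1 0.045 36 0.0275 0.0309 0.0344
1 0.051 43 0.0277 0.0319 0.0345
1 0.057 47 0.0247 0.0298 0.0338
1 0.063 43 0.0249 0.0306 0.0338
1 0.069 44 0.0248 0.0315 0.0339
1 0.075 79 0.0249 0.0325 0.034
1 0.081 80 0.0291 0.0311 0.0326
1 0.087 47 0.0266 0.0285 0.0299
1 0.093 98 0.024 0.026 0.0295
1 0.099 53 0.0242 0.0264 0.0291
-1 0.033 6 0.0255 0.0257 0.0265
-1 0.039 39 0.0254 0.0279 0.0339
-1 0.045 30 0.0263 0.0284 0.033
-1 0.051 35 0.0263 0.0283 0.0327
-1 0.057 40 0.0261 0.0286 0.0323
-1 0.063 36 0.0264 0.0286 0.0326
-1 0.069 42 0.0263 0.0284 0.0327
-1 0.075 27 0.0242 0.0303 0.0332
-1 0.087 12 0.0261 0.0279 0.0288
-1 0.093 35 0.0244 0.026 0.0286
-1 0.099 27 0.0242 0.0263 0.0283
```

View pics/w20b.png

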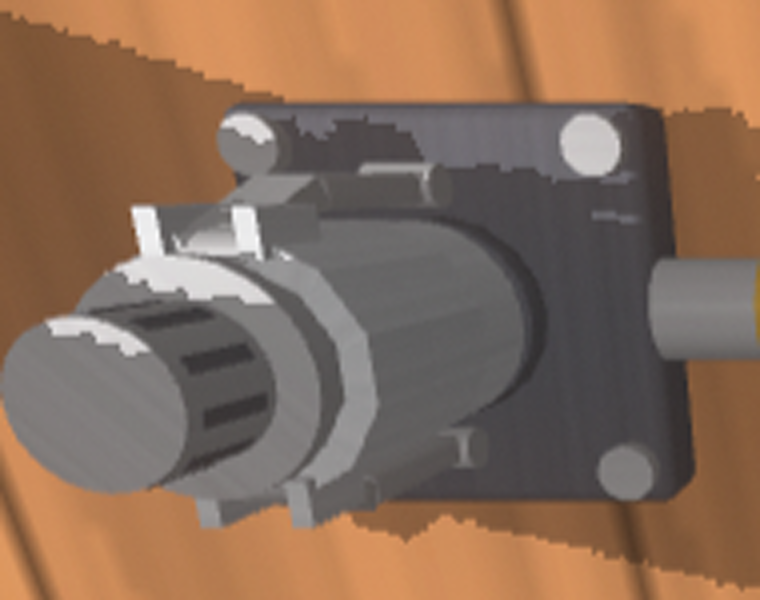

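Run:
```python
from h import *
s=robot.read_state();print(s['time_s'],s['contact_force'],s['joint_vel'].round(3))
print(robot.hand_in())
```

```text
26.625 [-0.09529769 -0.24307144 -0.32427385] [-0.004  0.005 -0.003 -0.001 -0.001  0.001  0.003]
the job is handed in; nothing more can be done
None
```

The grooved plug is in the outlet's socket with both cam arms closed on it. I handed the job in at 26.6 s with the gripper clear.

- **Plug:** I put it upright into the socket and pressed it to about 16 N; the highest reading was 16.7 N. Then I let go.
- **Cam arms:** I pushed both arms down together with the open fingers, with at most 9 N on the wrist. I then squeezed them home together with the grip set to 40 N, then 50 N.
- **Arms check:** The last wrist view shows both arms hanging vertical. Their outer faces measure about 34.0 to 34.4 mm and 32.7 to 33.2 mm from the axis. Closed is 34 mm, so both arms are within about 0.02 rad of closed.
- **Bystanders:** Nothing that could be seen in the later pictures had moved.

**One check that disagrees:** the depth images put the plug's top 29.0 to 29.4 mm above the rim, and fully home would be 28 mm. They also show no clear drop of the plug when the cams closed. A difference of 1 mm is inside the 2 mm camera calibration, and the arms did close without jamming. So I take the plug as held, but the last millimetre is not confirmed independently.

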